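# Lock the forked clip on a sloping sample stand

## Robot

A 6-joint arm with a two-finger parallel gripper is mounted at the origin on a cart in front of the work surface, level with it; the furniture and walls round the work are solid. World frame = base frame: x ahead of the robot, y to its left, z up, the work surface at z = 0. Lengths are in m, angles in rad, forces in N, time in s.
With the tool pointing down it reaches from about 0.325 to 0.75 m from the base axis. Payload 7.6 kg.
Tool frame: the origin (TCP) lies midway between the tips of the shut fingers; the grasp point (between the pads) lies arm.hold_point_z behind it (arm.hold_point_z is the distance from the TCP to the grasp point, in m); z points along the fingers, y is the line along which they close (so a half turn about z gives the same grasp; the last joint's range is limited). The gripper opens to 85 mm and grips with 20 to 120 N. Pads are 22 mm wide; open, the fingers measure 114 mm over their backs; the gripper's body (76 mm by 85 mm) begins 54 mm behind the grasp point. The pads swing forward as they close: fully open they stand 13 mm farther back than shut.
Start: joints at [-1.174, 0.052, 1.401, -0, 1.689, -0.07], TCP at [0.236, -0.469, 0.2] pointing down, gripper open.
Joint ranges: [-2.9, 2.9], [-0.91, 2.17], [0.12, 2.37], [-1.06, 4.2], [0.26, 2.73], [-2.93, 2.93]. Speed limits (rad/s): [2.57, 2.57, 3.01, 3.14, 3.14, 3.14].

## Interface

Orientations are given as a unit quaternion [x, y, z, w].
In Python, from plant import monitor, get_image, arm, spotter gives the robot as it stands.
- The arm moves only by the tool apply_moves, never from a script. Its argument "commands" is a list that holds one entry, the list of rows, each a list of 7 numbers: the turn, a rotation vector about the tool's x, y, z scaled (see below), then the shift along the tool's x, y, z scaled (see below), then the opening in per cent of the stroke, from 0 (shut) to 100 (fully open). A call has 1 to 12 rows; each row shifts and turns the commanded pose from where the row before left it, along the tool's axes as they then stand; what a row does not reach is not made up. The controller multiplies each number of a shift by 40 cm and each number of a turn by 0.1 rad. A row lasts 1/8 s, in which the tool goes at most 62.5 mm and 10.7 degrees, less where a joint would pass 70% of its speed; a pose out of reach is approached as far as the arm can. A call with a number of a shift or a turn outside -1 to 1 is refused whole. A call with a gripper value outside its range is refused whole. The fingers move at their own pace and stop on an object; "newtons" is the grip in N (left out, the last holds). Time passes only in rows, so rows that do not move let the fingers close. It gives the time, the measured TCP pose, the force, the opening and the grip force at its end, in the units of the state.
- monitor.sense(): the state, without advancing time (a new reading comes with each control period).
- get_image(name): name is "side" or "top" or "wrist"; returns a dict with "image" (480x640x3 uint8, red, green, blue), "mtx" (3x3 intrinsics, pixels), "dist" ([k1, k2, p1, p2, k3] as OpenCV has them; the pictures are not rectified), "extrinsics" (4x4, takes a point from camera to world coordinates). Camera axes: x right, y up, looking along -z (the intrinsics and any distortion apply to the point x, -y, -z); pixel columns grow to the right and rows downward; lengths in m; the calibration is good to about 2 mm. A picture is of the moment at which its call begins. There is no depth.
- arm.job_done(): hands the job in; it is judged then, once.
Trained networks look in a picture, given as the dict that the camera call returned (one of the last four; its "shot" number tells which), for a name from the list of things; names that differ only in an ending like _2 or _b are one class to them, and where a whole thing is asked for, a point or a joint stands for the part that bears it (a point fixed in the world has none). Each returns a list of dicts, best first, with "score" (0 to 1); they miss things now and then, are a little off and sometimes report something else, mostly with a low value. They report only what shows in the picture. A call takes as long as a camera call.
- spotter.search_frame(picture, query): "box" ([centre column, centre row, width, height] in pixels, round what is visible of it).
- spotter.spot_point(picture, query): "uv" ([column, row] in pixels: a listed point, or the origin of a listed thing).
The state is a dict: "t": time; "joint_positions": joint angles; "joint_velocities": joint speeds; "joint_efforts": joint torques, N m; "position": TCP position; "ee_rot": TCP orientation; "wrist_force": force on the tool from outside, world axes, zero at the start; "torque": the same for the moment, N m; "width": opening from 0.0 (shut) to 1.0 (fully open); "gripper_force": force on a finger pad.
Only numpy, scipy, OpenCV 4.12 (cv2) and the standard library are available. Lean on these libraries where they do the work, as an engineer would, in place of code of your own. Each camera call takes 0.05 s, during which the arm holds its last target. There are 200 camera calls.

## Task

Pick up the forked steel clip by its upright tab and push it, fork first, down the guide channel of the sloping sample stand and under the raised knurled nut, until the end of its slot meets the stud and it lies flat on the deck. Then screw the nut down clockwise until it stops tight on the clip, and let go. Do not screw the nut down before the clip is home, and leave the jar, the spring clamp and the tin where they are.

Things in the scene. Friction and masses are not known exactly. Their poses are not given: they have to be found in the camera images.
- stud_foot (a point): Where the stud's axis meets the deck of the fixed sample stand. Axes: x up the slope (away from the robot), y across the deck, z normal to the deck along the stud, 30 deg from vertical. The aluminium deck is 92 mm wide and runs from x = -70 (low end) to +110 mm. The stud is 14 mm in diameter, 60 mm long.
- channel_mouth (a point): Middle of the guide channel's upper end, on the deck 75 mm up the slope from stud_foot, same axes. Two ribs 10 mm high leave a channel 65 mm wide, centred on the stud, from here down to x = -120 mm; up the slope from here they flare outward for 30 mm.
- nut_grip (a point): Middle of the knurled part of the brass nut on the stud; z along the stud, outward; turns with the nut. Knurled part 42 mm in diameter, 36 mm long (18 mm either side of this point); then a neck 34 mm wide, 6 mm long; underside 24 mm below this point. Fully raised, the underside is 15.5 mm above the deck; it sinks 2.8 mm per rad. It stays where it is left.
- nut (a joint): Turn of the nut in rad; clockwise seen from outside, looking down on the nut, is positive: 0 fully raised, 2.8 hard stop, tight on the seated clip. Starts between 0 and 0.6, underside then 13.8 mm or more above the deck. Friction about 0.06 N m. It takes several grasps.
- clip_tab (a point): Middle of the upright grip tab of the loose forked steel clip (0.16 kg), lying flat at the start, this point 30 mm above its underside. x from fork to tail, y across, z up. Tab 16 mm thick (y), 30 mm long (x), top 22 mm above this point. Plate 8 mm thick, 60 mm wide, from 25 mm behind (x+) to 105 mm ahead (x-). Slot 20 mm wide, open at the x- end.
- clip_slot (a point): The point of the clip, on its underside, that lies on the stud's axis when the end of the slot touches the stud: 69 mm ahead (x-) of the middle of the tab and 30 mm below it. Same axes as clip_tab. When the clip is home this point coincides with stud_foot, and its x and z with that point's x and z.
- orange_jar: Bystander: loose orange screw-cap jar, 54 mm wide, 58 mm high; origin at the centre of its underside.
- spring_clamp: Bystander: loose black spring clamp, 32x77x20 mm, lying behind the stand and the clip; origin at the centre of its underside.
- tin: Bystander: loose small flat tin, 57x83x19 mm; origin at the centre of its underside.

How it is judged:
On the way:
1. the clip lies flat on the deck, home against the stud, the nut still raised (distance between clip_slot and stud_foot below 0.006 m and angle between the z axis of clip_slot and the z axis of stud_foot, either way round below 0.08 rad and angle between the x axis of clip_slot and the x axis of stud_foot, either way round below 0.15 rad and value of joint nut below 1.2 rad), for 0.2 s.
At the end, for the whole second after the job is handed in: The clip lies flat on the deck under the nut (within 5 degrees; pointing up the slope within 9 degrees) with the end of its slot within 6 mm of home on the stud, and the nut is turned to within 0.15 rad of its stop (distance between clip_slot and stud_foot below 0.006 m and angle between the z axis of clip_slot and the z axis of stud_foot, either way round below 0.08 rad and angle between the x axis of clip_slot and the x axis of stud_foot, either way round below 0.15 rad and value of joint nut above 2.65 rad); the robot touches nothing.
It fails at once if the nut is screwed down with the clip not home (value of joint nut above 1.6 rad and distance between clip_slot and stud_foot above 0.015 m).
It fails at once if a bystander (jar, spring clamp, tin) is moved by more than 30 mm (distance of any of orange_jar, spring_clamp, tin from where it was at the start of the episode above 0.03 m).
It also fails if it takes over 56 s, if anything falls off the work surface, if the arm or the gripper's body presses on something with over 40 N, if the wrist force passes 120 N, or if a joint passes its speed limit or range.

## Working session

There is one attempt and no reset: what is moved stays moved. The work goes in short steps, Python scripts to look and compute and a tool call to move; the robot and the scene stay as the last step left them, time stands still between calls to the robot, and variables do not carry over. Pictures are saved under pics/ and viewed, at most 10 in all, crops included, and the job is handed in when it is done.

Besides the shell and the picture viewer there is one more tool, called after "Request:" in YAML: its name, and indented under it one key for each argument. apply_moves: Moves the arm, as the interface text tells. Its arguments: {"type":"object","properties":{"commands":{"type":"array","items":{"type":"array","items":{"type":"array","items":{"type":"number"}}}},"newtons":{"type":"number"}},"required":["commands"]}

```bash
ls; mkdir -p pics
cat > h.py <<'E'
import numpy as np, cv2
from scipy.spatial.transform import Rotation as R
from plant import monitor, get_image, arm, spotter
def ray(p,uv):
    n=cv2.undistortPoints(np.array([[uv]],float),np.array(p["mtx"]),np.array(p["dist"]))[0,0]
    E=np.array(p["extrinsics"]); d=E[:3,:3]@np.array([n[0],-n[1],-1]); return E[:3,3],d/np.linalg.norm(d)
def tri(rs):
    A=sum(np.eye(3)-np.outer(d,d) for o,d in rs); b=sum((np.eye(3)-np.outer(d,d))@o for o,d in rs)
    x=np.linalg.solve(A,b); return x,[float(np.linalg.norm((np.eye(3)-np.outer(d,d))@(x-o))) for o,d in rs]
def proj(p,X):
    E=np.linalg.inv(np.array(p["extrinsics"])); c=(E[:3,:3]@np.atleast_2d(X).T).T+E[:3,3]
    c=c*[1,-1,-1]; return cv2.projectPoints(c.reshape(-1,1,3),np.zeros(3),np.zeros(3),np.array(p["mtx"]),np.array(p["dist"]))[0][:,0]
def onz(p,uv,z):
    o,d=ray(p,uv); return o+d*(z-o[2])/d[2]
def save(p,n): cv2.imwrite(f"pics/{n}.png",p["image"][:,:,::-1])
E
python3 - <<'E'
from h import *
np.set_printoptions(precision=4,suppress=True)
s=monitor.sense(); print(s, arm.hold_point_z)
P={n:get_image(n) for n in("side","top")}
for n,p in P.items():
    save(p,n+"0"); print(n,np.array(p["extrinsics"]))
q=["stud_foot","channel_mouth","nut_grip","clip_tab","clip_slot","orange_jar","spring_clamp","tin"]
for k in q:
    rs=[]
    for n,p in P.items():
        r=spotter.spot_point(p,k)[:2]
        print(k,n,[(np.round(a["uv"],1).tolist(),round(a["score"],2)) for a in r])
        if r: rs.append(ray(p,r[0]["uv"]))
    if len(rs)==2: print("   ",*tri(rs))
E
```

```text
pics
{'t': 0.0, 'joint_positions': array([-1.1743,  0.0528,  1.4017,  0.    ,  1.6886, -0.0703]), 'joint_velocities': array([ 0.002 , -0.0006, -0.0017, -0.0001, -0.003 , -0.0013]), 'joint_efforts': array([ -0.0015, -38.1668, -36.0188,  -0.0001,   0.0061,   0.0001]), 'position': array([ 0.2362, -0.4685,  0.1995]), 'ee_rot': array([ 0.9729,  0.2313, -0.0001, -0.0008]), 'wrist_force': array([ 0.2501,  0.5175, -0.8733]), 'torque': array([ 0.0042,  0.0334, -0.0181]), 'gripper_force': 0.0, 'width': 0.9975813479291598} 0.0187
side [[-0.9997 -0.0166 -0.0151  0.4824]
 [-0.0067 -0.4222  0.9065  0.8069]
 [-0.0214  0.9063  0.422   0.5511]
 [ 0.      0.      0.      1.    ]]
top [[-0.0052  0.995  -0.0993  0.4167]
 [-0.9999 -0.0037  0.0156 -0.2423]
 [ 0.0151  0.0994  0.9949  1.0367]
 [ 0.      0.      0.      1.    ]]
stud_foot side [([356.0, 225.5], 0.62)]
stud_foot top [([351.3, 277.0], 0.93)]
    [ 0.4439 -0.3336  0.0559] [0.002616179396909662, 0.0026161793969095774]
channel_mouth side [([328.3, 206.9], 0.88)]
channel_mouth top [([355.6, 245.1], 0.95), ([351.7, 281.3], 0.42)]
    [ 0.5013 -0.33
[... 277 characters left out ...]
lip_tab top [([215.9, 247.7], 0.79), ([223.8, 284.3], 0.72)]
    [ 0.5046 -0.0722  0.0242] [0.0013018047148034412, 0.0013018047148035685]
clip_slot side [([364.4, 308.5], 0.93)]
clip_slot top [([218.9, 281.5], 0.63), ([215.6, 245.9], 0.38)]
    [ 0.4381 -0.0761  0.0081] [0.002103676494052158, 0.0021036764940521634]
orange_jar side []
orange_jar top [([425.8, 266.5], 0.95)]
spring_clamp side [([268.0, 289.1], 0.65), ([364.6, 207.4], 0.19)]
spring_clamp top [([350.0, 280.2], 0.75)]
    [ 0.5404 -0.3319 -0.0891] [0.09715281615970818, 0.09715281615970828]
tin side [([384.3, 222.7], 0.94)]
tin top [([417.2, 317.4], 0.82)]
    [ 0.3683 -0.4689  0.0029] [0.001022063751469282, 0.0010220637514692338]
```

View pics/side0.png

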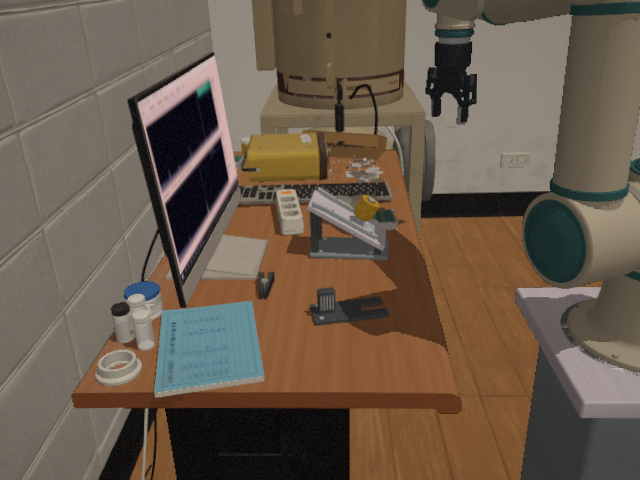

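View pics/top0.png

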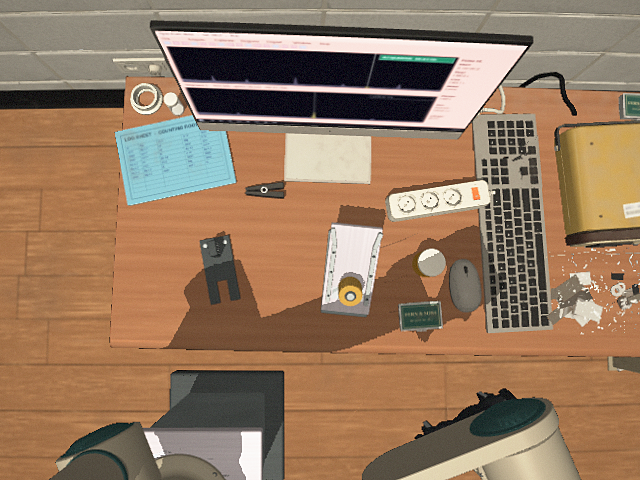

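The side view shows the clip with its tab at about (326,300). The stand's low end faces the robot, with the brass nut at (367,206). The top view shows the clip at (218,268) with its fork toward the robot, the stand at (352,268), the jar at (430,262), the tin at (420,316) and the clamp at (265,190). I'll take a close wrist view of the stand on the way.

```bash
cat >> h.py <<'E'
def frame(yaw,tilt=0):
    "deck/clip axes as matrix; tilt: x axis rises by tilt"
    c,s=np.cos(tilt),np.sin(tilt)
    return R.from_euler('z',yaw).as_matrix()@np.array([[c,0,-s],[0,1,0],[s,0,c]])
def tool(F,spin=0):
    "tool z = -F z, tool x = F x, then spun about tool z"
    return R.from_matrix(F@np.diag([1,-1,-1]))*R.from_euler('z',spin)
def plan(p1,r1,n,grip,p0=None,r0=None):
    s=monitor.sense(); p0=s["position"] if p0 is None else p0; r0=R.from_quat(s["ee_rot"]) if r0 is None else r0
    w=(r0.inv()*r1).as_rotvec()/n; rows=[]; p=np.array(p0,float); r=r0
    for k in range(n):
        d=r.inv().apply(p0+(p1-p0)*(k+1)/n-p)/.4
        t=np.round(w*10,2); d=np.round(d,4); rows.append([*t.tolist(),*d.tolist(),grip])
        p=p+r.apply(d*.4); r=r*R.from_rotvec(t*.1)
    print("rows",str(rows).replace(" ","")); print("maxturn/shift",np.abs(np.array(rows))[:,:3].max(),np.abs(np.array(rows))[:,3:6].max(), "end err mm",(p1-p)*1e3,"rad",(r.inv()*r1).magnitude())
E
python3 - <<'E'
from h import *
np.set_printoptions(precision=4,suppress=True)
F=frame(-.06,np.pi/6); foot=np.array([.441,-.335,.061])
plan(foot+F@[.03,0,.2],tool(F),10,100)
E
```

```text
rows [[-0.14,0.51,0.51,0.0448,-0.0162,-0.0122,100],[-0.14,0.51,0.51,0.0444,-0.0182,-0.0102,100],[-0.14,0.51,0.51,0.0439,-0.0204,-0.0082,100],[-0.14,0.51,0.51,0.0433,-0.0225,-0.0063,100],[-0.14,0.51,0.51,0.0422,-0.0247,-0.0044,100],[-0.14,0.51,0.51,0.0412,-0.0267,-0.0027,100],[-0.14,0.51,0.51,0.0398,-0.0287,-0.001,100],[-0.14,0.51,0.51,0.0383,-0.0307,0.0006,100],[-0.14,0.51,0.51,0.0367,-0.0327,0.0021,100],[-0.14,0.51,0.51,0.0347,-0.0345,0.0034,100]]
maxturn/shift 0.51 0.0448 end err mm [0.0159 0.009  0.0057] rad 0.005219448237254287
```

Request:
apply_moves:
  commands:
    - [[-0.14,0.51,0.51,0.045,-0.016,-0.012,100],[-0.14,0.51,0.51,0.044,-0.018,-0.01,100],[-0.14,0.51,0.51,0.044,-0.02,-0.008,100],[-0.14,0.51,0.51,0.043,-0.023,-0.006,100],[-0.14,0.51,0.51,0.042,-0.025,-0.004,100],[-0.14,0.51,0.51,0.041,-0.027,-0.003,100],[-0.14,0.51,0.51,0.04,-0.029,-0.001,100],[-0.14,0.51,0.51,0.038,-0.031,0.001,100],[-0.14,0.51,0.51,0.037,-0.033,0.002,100],[-0.14,0.51,0.51,0.035,-0.035,0.003,100],[0,0,0,0,0,0,100]]

```text
t: 2.28
position: [0.3669, -0.3294, 0.2491]
ee_rot: [0.966, -0.026, 0.258, 0.009]
wrist_force: [-0.7, 1.1, -0.1]
width: 0.998
gripper_force: 0.0
```

Run:
```python
from h import *
np.set_printoptions(precision=4,suppress=True)
p=get_image("wrist"); save(p,"w1"); s=monitor.sense(); print(s["position"],s["ee_rot"],s["joint_positions"]); print(np.array(p["extrinsics"]))
for k in ["stud_foot","channel_mouth","nut_grip"]:
    for a in spotter.spot_point(p,k)[:2]: print(k,a)
F=frame(-.06,np.pi/6); foot=np.array([.441,-.335,.061])
print(proj(p,[foot,foot+F@[.075,0,0],foot+F@[0,0,.039]]))
for n in("top","side"):
    q=get_image(n); print(n,[ (k,[a["uv"] for a in spotter.spot_point(q,k)[:1]]) for k in("stud_foot","channel_mouth","nut_grip")])
Fc=frame(.14); t=np.array([.505,-.073,.03]); plan(t+Fc@[-.02,0,.2],tool(Fc),12,100)
```

```text
[ 0.3667 -0.3299  0.249 ] [ 0.9658 -0.0258  0.258   0.0093] [-1.0828 -0.3625  1.7569  0.4417  1.4656  0.5576]
[[-0.0547  0.9701 -0.2365  0.3404]
 [-0.9985 -0.052   0.0177 -0.3263]
 [ 0.0049  0.2371  0.9715  0.4348]
 [ 0.      0.      0.      1.    ]]
stud_foot {'uv': [317.3, 233.5], 'score': 0.74}
channel_mouth {'uv': [319.8, 162.9], 'score': 0.68}
channel_mouth {'uv': [436.2, 211.9], 'score': 0.47}
nut_grip {'uv': [314.4, 242.4], 'score': 0.83}
[[322.3844 230.6827]
 [322.9523 161.7903]
 [322.5769 240.6844]]
top [('stud_foot', [[350.1, 279.7]]), ('channel_mouth', [[349.1, 243.5]]), ('nut_grip', [[352.3, 290.3]])]
side [('stud_foot', [[358.7, 225.5]]), ('channel_mouth', [[327.6, 203.7]]), ('nut_grip', [[365.5, 210.5]])]
rows [[0.05,-0.43,-0.16,0.0169,-0.0543,0.014,100],[0.05,-0.43,-0.16,0.0183,-0.0539,0.0136,100],[0.05,-0.43,-0.16,0.0198,-0.0536,0.013,100],[0.05,-0.43,-0.16,0.0212,-0.0532,0.0123,100],[0.05,-0.43,-0.16,0.0225,-0.0527,0.0118,100],[0.05,-0.43,-0.16,0.0239,-0.0524,0.0109,100],[0.05,-0.43,-0.16,0.0251,-0.0519,0.0102,100],[0.05,-0.43,-0.16,0.0264,-0.0514,0.0093,100],[0.05,-0.43,-0.16,0.0276,-0.051,0.0084,100],[0.05,-0.43,-0.16,0.0288,-0.0504,0.0075,100],[0.05,-0.43,-0.16,0.0298,-0.05,0.0065,100],[0.05,-0.43,-0.16,0.0309,-0.0494,0.0054,100]]
maxturn/shift 0.43 0.0543 end err mm [0.0092 0.0147 0.0176] rad 0.007246793799498112
```

View pics/w1.png

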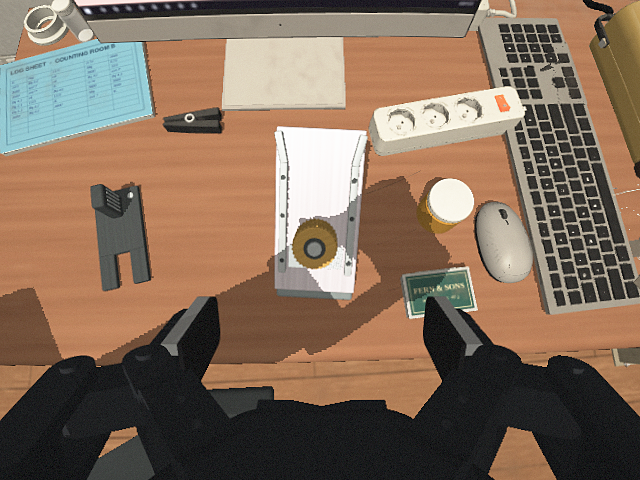

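The wrist view shows the nut at (315,243), the ribs at about x=285 and x=353, the deck corners at about (277,128), (367,130), (352,293) and (275,290), and the clip tab at (105,200). I'll enlarge it to fit both poses to known geometry.

Run:
```python
import cv2,numpy as np
a=cv2.imread("pics/w1.png"); c=np.zeros((580,800,3),np.uint8)
s=cv2.resize(a[120:308,265:380],None,fx=3,fy=3,interpolation=cv2.INTER_CUBIC); c[:s.shape[0],:s.shape[1]]=s
k=cv2.resize(a[170:300,80:165],None,fx=4,fy=4,interpolation=cv2.INTER_CUBIC); c[:k.shape[0],400:400+k.shape[1]]=k
cv2.imwrite("pics/w1c.png",c)
```

```text
(no output)
```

View pics/w1c.png

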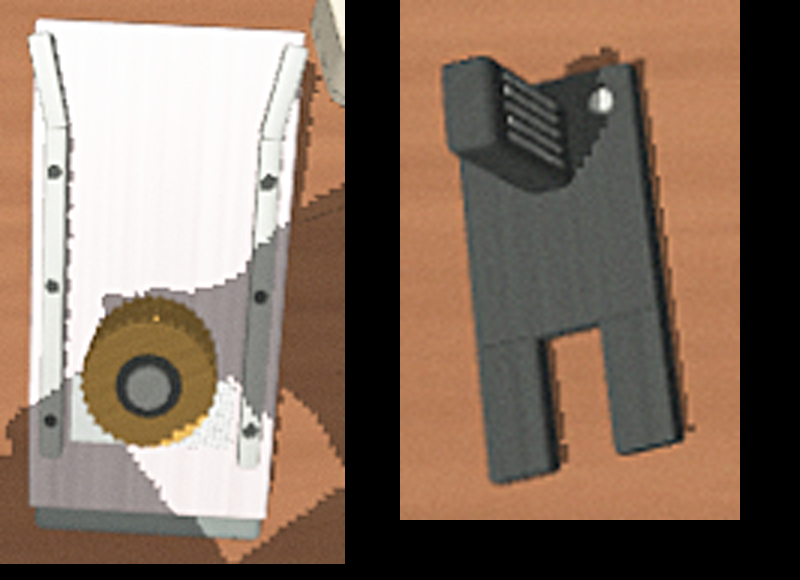

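Request:
apply_moves:
  commands:
    - [[0.05,-0.43,-0.16,0.017,-0.054,0.014,100],[0.05,-0.43,-0.16,0.018,-0.054,0.014,100],[0.05,-0.43,-0.16,0.02,-0.054,0.013,100],[0.05,-0.43,-0.16,0.021,-0.053,0.012,100],[0.05,-0.43,-0.16,0.023,-0.053,0.012,100],[0.05,-0.43,-0.16,0.024,-0.052,0.011,100],[0.05,-0.43,-0.16,0.025,-0.052,0.01,100],[0.05,-0.43,-0.16,0.026,-0.051,0.009,100],[0.05,-0.43,-0.16,0.028,-0.051,0.008,100],[0.05,-0.43,-0.16,0.029,-0.05,0.008,100],[0.05,-0.43,-0.16,0.03,-0.05,0.007,100],[0.05,-0.43,-0.16,0.031,-0.05,0.005,100]]

```text
t: 4.38
position: [0.4859, -0.075, 0.23]
ee_rot: [0.997, 0.072, 0.002, -0.002]
wrist_force: [-0.1, -0.7, -0.5]
width: 0.996
gripper_force: 0.0
```

Request:
apply_moves:
  commands:
    - [[0,0,0,0,0,0,100],[0,0,0,0,0,0,100]]

```text
t: 4.62
position: [0.4854, -0.0761, 0.23]
ee_rot: [0.997, 0.071, 0.003, -0.002]
wrist_force: [0.3, -0.5, -0.1]
width: 1.0
gripper_force: 0.0
```

Run:
```python
from h import *
np.set_printoptions(precision=4,suppress=True)
p=get_image("wrist"); s=monitor.sense(); print(s["position"],s["ee_rot"]); print(np.array(p["extrinsics"]))
for k in ["clip_tab","clip_slot"]:
    for a in spotter.spot_point(p,k)[:2]: print(k,a, onz(p,a["uv"],.03 if k=="clip_tab" else 0))
a=p["image"][:,:,::-1]; cv2.imwrite("pics/w2.png",a)
```

```text
[ 0.4853 -0.0763  0.2302] [ 0.9975  0.0709  0.0028 -0.0022]
[[ 0.142   0.9517  0.2723  0.5535]
 [-0.9899  0.1376  0.0355 -0.066 ]
 [-0.0037 -0.2746  0.9616  0.4038]
 [ 0.      0.      0.      1.    ]]
clip_tab {'uv': [318.4, 188.8], 'score': 0.56} [ 0.5027 -0.0689  0.03  ]
clip_slot {'uv': [320.9, 243.8], 'score': 0.89} [ 0.4333 -0.0814  0.    ]
```

View pics/w2.png

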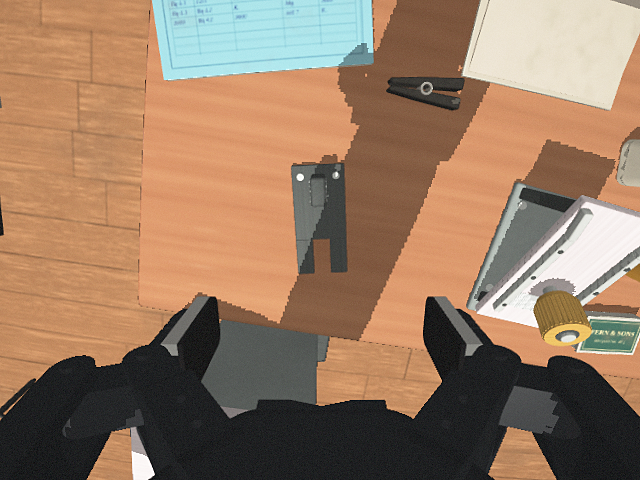

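The enlarged view gives the deck corners, rib bends and stud tip. The w2 view shows the clip's plate corners at (292,164), (345,163), (347,272) and (300,273), and the stud tip at (568,338). I'll fit both poses from these.

```bash
cat > fit.py <<'E'
from h import *
from scipy.optimize import least_squares
np.set_printoptions(precision=4,suppress=True)
p2=get_image("wrist"); pt=get_image("top"); ps=get_image("side")
p1=dict(p2); p1["extrinsics"]=np.array([[-0.0547,0.9701,-0.2365,0.3404],[-0.9985,-0.052,0.0177,-0.3263],[0.0049,0.2371,0.9715,0.4348],[0,0,0,1]])
c=lambda u,v:(265+u/3,120+v/3)
k=lambda u,v:(80+(u-400)/4,170+v/4)
obs=[(p1,c(37,20),[.11,.046,0]),(p1,c(305,32),[.11,-.046,0]),(p1,c(265,518),[-.07,-.046,0]),(p1,c(30,505),[-.07,.046,0]),
(p1,c(68,127),[.075,.0325,.01]),(p1,c(262,137),[.075,-.0325,.01]),(p1,c(149,385),[0,0,.06]),(p2,(568,338),[0,0,.06]),
(pt,(353,290.5),[0,0,.039]),(ps,(366.2,207.5),[0,0,.039])]
def res(x,obs,tilt):
    F=frame(x[3],tilt); return np.concatenate([proj(p,x[:3]+F@np.array(m))[0]-uv for p,uv,m in obs])
r=least_squares(res,[.44,-.335,.061,-.06],args=(obs,np.pi/6),loss="soft_l1"); print("stand",r.x); print(res(r.x,obs,np.pi/6).reshape(-1,2))
oc=[(p2,(292,164),[.025,.03,.008]),(p2,(345,163),[.025,-.03,.008]),(p2,(347,272),[-.105,-.03,.008]),(p2,(300,273),[-.105,.03,.008]),
(p1,k(632,65),[.025,-.03,.008]),(p1,k(683,437),[-.105,-.03,.008]),(p1,k(492,483),[-.105,.03,.008])]
f=lambda y:res([y[0],y[1],-.03,y[2]],[(a,b,np.add(m,[0,0,.03])) for a,b,m in oc],0)
g=least_squares(f,[.503,-.07,.18],loss="soft_l1"); print("clip tab xy yaw",g.x); print(f(g.x).reshape(-1,2))
E
python3 fit.py
```

```text
stand [ 0.4384 -0.329   0.0642 -0.1075]
[[-0.5301 -0.7813]
 [ 0.5505 -0.3021]
 [ 0.7859  0.2592]
 [-0.281   0.3214]
 [ 0.4192 -0.2471]
 [-0.2066 -0.3479]
 [ 0.269   0.9032]
 [-0.0875 -0.954 ]
 [-3.129   1.0554]
 [ 0.5789  0.4818]]
clip tab xy yaw [ 0.5024 -0.0705  0.1874]
[[-0.1578  1.3738]
 [ 0.5696 -0.1307]
 [ 1.4767  0.0237]
 [-0.8433  1.0795]
 [-0.0174 -2.2732]
 [-0.8686 -0.194 ]
 [-0.1893 -0.4535]]
```

Run:
```python
from h import *
np.set_printoptions(precision=4,suppress=True)
F=frame(.187); r=tool(F); a=np.array([.5024,-.0705,.09]); b=a*[1,1,0]+[0,0,.014]
plan(a,r,6,100); plan(b,r,4,100,a,r)
```

```text
rows [[-0.01,-0.01,-0.08,0.007,-0.0011,0.0585,100],[-0.01,-0.01,-0.08,0.0071,-0.0011,0.0585,100],[-0.01,-0.01,-0.08,0.0071,-0.0012,0.0584,100],[-0.01,-0.01,-0.08,0.0073,-0.0011,0.0585,100],[-0.01,-0.01,-0.08,0.0072,-0.0011,0.0585,100],[-0.01,-0.01,-0.08,0.0074,-0.0011,0.0584,100]]
maxturn/shift 0.08 0.0585 end err mm [-0.0056  0.0156 -0.0073] rad 0.003429298554494714
rows [[0.0,0.0,0.0,0.0,0.0,0.0475,100],[0.0,0.0,0.0,0.0,0.0,0.0475,100],[0.0,0.0,0.0,0.0,0.0,0.0475,100],[0.0,0.0,0.0,0.0,0.0,0.0475,100]]
maxturn/shift 0.0 0.0475 end err mm [0. 0. 0.] rad 0.0
```

Request:
apply_moves:
  commands:
    - [[-0.01,-0.01,-0.08,0.007,-0.001,0.058,100],[-0.01,-0.01,-0.08,0.007,-0.001,0.058,100],[-0.01,-0.01,-0.08,0.007,-0.001,0.058,100],[-0.01,-0.01,-0.08,0.007,-0.001,0.058,100],[-0.01,-0.01,-0.08,0.007,-0.001,0.058,100],[-0.01,-0.01,-0.08,0.008,-0.001,0.058,60],[0,0,0,0,0,0,60]]

```text
t: 5.8
position: [0.5013, -0.0702, 0.0892]
ee_rot: [0.995, 0.095, -0.002, 0.0]
wrist_force: [0.2, 0.1, 0.6]
width: 0.612
gripper_force: 0.0
```

Run:
```python
from h import *
np.set_printoptions(precision=4,suppress=True)
p=get_image("wrist"); s=monitor.sense(); print(s["position"],s["ee_rot"],s["width"]); save(p,"w3")
for k in ["clip_tab","clip_slot"]:
    for a in spotter.spot_point(p,k)[:2]: print(k,a, onz(p,a["uv"],.03 if k=="clip_tab" else 0))
print(proj(p,[[.5024,-.0705,.03],[.5024,-.0705,.052]]))
```

```text
[ 0.5021 -0.0704  0.0908] [ 0.9955  0.0949 -0.0007  0.0008] 0.6029146407442623
clip_tab {'uv': [320.1, 238.4], 'score': 0.82} [ 0.5032 -0.068   0.03  ]
clip_slot {'uv': [319.6, 309.6], 'score': 0.78} [ 0.4335 -0.0809  0.    ]
[[323.3467 240.1405]
 [323.5789 250.0732]]
```

View pics/w3.png

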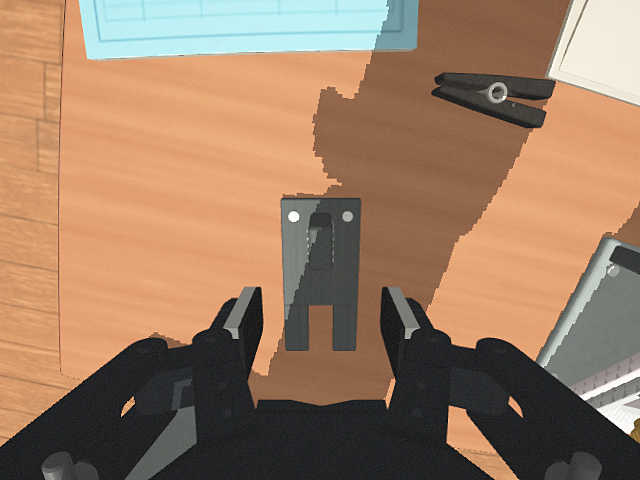

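The wrist view shows the tab centred at (320,240) between the pads, with the clip square to the tool. I'll descend with a 1.2 mm sideways correction and grip.

Request:
apply_moves:
  commands:
    - [[0,0,0,0.001,-0.003,0.048,60],[0,0,0,0,0,0.048,60],[0,0,0,0,0,0.048,60],[0,0,0,0,0,0.046,60],[0,0,0,0,0,0,60],[0,0,0,0,0,0,0],[0,0,0,0,0,0,0],[0,0,0,0,0,0,0],[0,0,0,0,0,0,0],[0,0,0,0,0,0,0]]
  newtons: 90

```text
t: 7.2
position: [0.5035, -0.0692, 0.0166]
ee_rot: [0.995, 0.095, 0.001, 0.001]
wrist_force: [-1.5, 1.3, 6.4]
width: 0.143
gripper_force: 88.2
```

```bash
cat >> h.py <<'E'
FOOT=np.array([.4384,-.329,.0642]); YAW=-.1075
def clip_tcp(x,h,y=0,foot=FOOT,yaw=YAW,off=.0145):
    "TCP for clip tab at deck x, underside h above deck"
    F=frame(yaw,np.pi/6); return foot+F@[x,y,h+.030-off], tool(F)
E
python3 - <<'E'
from h import *
np.set_printoptions(precision=4,suppress=True)
s=monitor.sense(); r0=tool(frame(.187)); p0=s["position"]; a=p0+[0,0,.2]
plan(a,r0,5,0,p0,r0)
b,r=clip_tcp(.165,.05); print(b); plan(b,r,12,0,a,r0)
E
```

```text
rows [[0.0,0.0,0.0,0.0,0.0,-0.1,0],[0.0,0.0,0.0,0.0,0.0,-0.1,0],[0.0,0.0,0.0,0.0,0.0,-0.1,0],[0.0,0.0,0.0,0.0,0.0,-0.1,0],[0.0,0.0,0.0,0.0,0.0,-0.1,0]]
maxturn/shift 0.0 0.1 end err mm [ 0.  0. -0.] rad 0.0
[ 0.5479 -0.3408  0.2034]
rows [[-0.06,0.43,0.24,-0.0014,0.0573,0.0027,0],[-0.06,0.43,0.24,-0.0002,0.0573,0.0031,0],[-0.06,0.43,0.24,0.001,0.0573,0.0034,0],[-0.06,0.43,0.24,0.0023,0.0572,0.0038,0],[-0.06,0.43,0.24,0.0035,0.0571,0.0043,0],[-0.06,0.43,0.24,0.0046,0.0571,0.0048,0],[-0.06,0.43,0.24,0.0058,0.0568,0.0054,0],[-0.06,0.43,0.24,0.0069,0.0567,0.006,0],[-0.06,0.43,0.24,0.008,0.0564,0.0066,0],[-0.06,0.43,0.24,0.009,0.0562,0.0074,0],[-0.06,0.43,0.24,0.0101,0.0559,0.0081,0],[-0.06,0.43,0.24,0.011,0.0556,0.0089,0]]
maxturn/shift 0.43 0.0573 end err mm [-0.0011 -0.0131  0.022 ] rad 0.006286035363306315
```

Request:
apply_moves:
  commands:
    - [[0,0,0,0,0,-0.05,0],[0,0,0,0,0,-0.1,0],[0,0,0,0,0,-0.1,0],[0,0,0,0,0,-0.1,0],[0,0,0,0,0,-0.1,0],[0,0,0,0,0,-0.05,0]]

```text
t: 7.95
position: [0.5033, -0.0689, 0.2178]
ee_rot: [0.995, 0.095, 0.002, 0.002]
wrist_force: [0.3, -0.1, -2.7]
width: 0.137
gripper_force: 88.4
```

Request:
apply_moves:
  commands:
    - [[-0.06,0.43,0.24,-0.001,0.057,0.003,0],[-0.06,0.43,0.24,0,0.057,0.003,0],[-0.06,0.43,0.24,0.001,0.057,0.003,0],[-0.06,0.43,0.24,0.002,0.057,0.004,0],[-0.06,0.43,0.24,0.004,0.057,0.004,0],[-0.06,0.43,0.24,0.005,0.057,0.005,0],[-0.06,0.43,0.24,0.006,0.057,0.005,0],[-0.06,0.43,0.24,0.007,0.057,0.006,0],[-0.06,0.43,0.24,0.008,0.056,0.007,0],[-0.06,0.43,0.24,0.009,0.056,0.007,0],[-0.06,0.43,0.24,0.01,0.056,0.008,0],[-0.06,0.43,0.24,0.011,0.056,0.009,0]]

```text
t: 9.45
position: [0.5482, -0.3405, 0.2025]
ee_rot: [0.965, -0.05, 0.257, 0.012]
wrist_force: [0.0, 0.3, -2.1]
width: 0.139
gripper_force: 88.4
```

Request:
apply_moves:
  commands:
    - [[0,0,0,0,0,0,0],[0,0,0,0,0,0,0]]

```text
t: 9.7
position: [0.5484, -0.3393, 0.2026]
ee_rot: [0.965, -0.05, 0.256, 0.012]
wrist_force: [0.5, -0.0, -1.4]
width: 0.142
gripper_force: 88.4
```

Run:
```python
from h import *
np.set_printoptions(precision=4,suppress=True)
s=monitor.sense(); print(s["position"],s["ee_rot"],s["width"],s["gripper_force"],s["wrist_force"]); b,r=clip_tcp(.165,.05); print(b, r.as_quat(), ((R.from_quat(s["ee_rot"]).inv()*r).as_rotvec()))
p=get_image("wrist"); save(p,"w4"); print(np.array(p["extrinsics"]).tolist())
F=frame(YAW,np.pi/6)
for k in ["clip_tab","clip_slot","stud_foot","channel_mouth","nut_grip"]:
    for n,q in(("w",p),("s",get_image("side")),("t",get_image("top"))):
        print(k,n,[(a["uv"],round(a["score"],2)) for a in spotter.spot_point(q,k)[:1]], {"stud_foot":proj(q,FOOT),"channel_mouth":proj(q,FOOT+F@[.075,0,0]),"nut_grip":proj(q,FOOT+F@[0,0,.039])}.get(k))
```

```text
[ 0.5484 -0.3393  0.2026] [ 0.9653 -0.0498  0.256   0.0119] 0.14216008009197445 88.40873050270602 [ 0.4522 -0.0155 -1.4412]
[ 0.5479 -0.3408  0.2034] [ 0.9645 -0.0519  0.2584  0.0139] [-0.0047  0.0053  0.0032]
[[-0.10201778800815647, 0.9674631501994649, -0.2315327707605304, 0.5227298506787675], [-0.9947802440009595, -0.0997196939637588, 0.021639056845518114, -0.33639459305659836], [-0.0021533869397109434, 0.23253179490534137, 0.9725864112163948, 0.38844314742107694], [0.0, 0.0, 0.0, 1.0]]
clip_tab w [([319.5, 287.0], 0.72)] None
clip_tab s [([304.0, 152.6], 0.62)] None
clip_tab t [([362.9, 213.3], 0.76)] NoneTraceback (most recent call last):
  File "<stdin>", line 8, in <module>
ValueError: only the last four pictures can be asked about
```

View pics/w4.png

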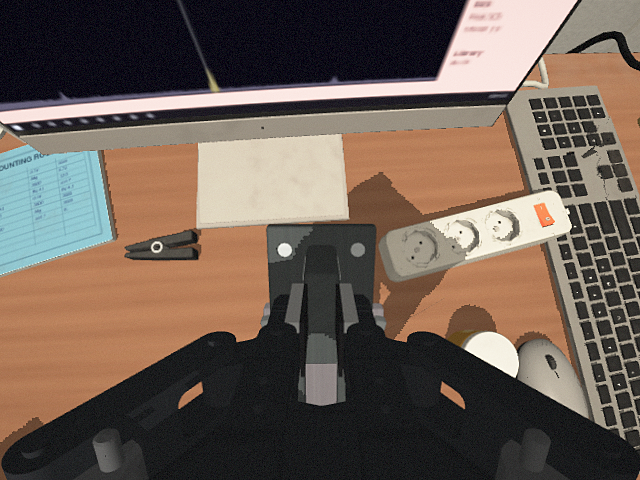

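The wrist view shows the tab square between the pads at (320,290), but the clip hides the deck. I'll calibrate the wrist camera's sideways bias from the held tab, then cross-check against the top view.

Run:
```python
from h import *
np.set_printoptions(precision=4,suppress=True)
s=monitor.sense(); p=get_image("wrist"); r=R.from_quat(s["ee_rot"]); P=s["position"]
print("pred tab, tab top, plate tail corners",proj(p,[P+r.apply([0,0,-.0145]),P+r.apply([0,0,-.0365]),P+r.apply([.025,-.03,-.0145+.022]),P+r.apply([.025,.03,-.0145+.022])]))
print(spotter.spot_point(p,"clip_tab")[:1])
E=np.array(p["extrinsics"]); print("cam in tool",r.inv().apply(E[:3,3]-P),(r.inv()*R.from_matrix(E[:3,:3])).as_matrix())
q=get_image("top"); F=frame(YAW,np.pi/6)
print("top: foot corners pred",proj(q,[FOOT+F@np.array(m) for m in([.11,.046,0],[.11,-.046,0],[-.07,-.046,0],[-.07,.046,0],[0,0,.06])]))
a=q["image"][:,:,::-1]; b=cv2.imread("pics/top0.png"); c=np.hstack([cv2.resize(x[195:330,305:400],None,fx=4,fy=4,interpolation=cv2.INTER_CUBIC) for x in(b,a)]); cv2.imwrite("pics/tc.png",c)
print("tab pred top",proj(q,[P+r.apply([0,0,-.0145])]))
```

```text
pred tab, tab top, plate tail corners [[322.5274 283.8565]
 [322.7237 304.1775]
 [266.5091 224.2324]
 [378.3372 224.2563]]
[{'uv': [321.9, 289.0], 'score': 0.78}]
cam in tool [ 0.0696 -0.0007 -0.1742] [[ 0.0003  0.96    0.2799]
 [ 1.     -0.0002 -0.0003]
 [-0.0002  0.2799 -0.96  ]]
top: foot corners pred [[331.4284 224.6378]
 [382.6135 229.9691]
 [368.3191 315.355 ]
 [320.933  310.5206]
 [350.2422 297.4615]]
tab pred top [[362.9448 214.6093]]
```

View pics/tc.png

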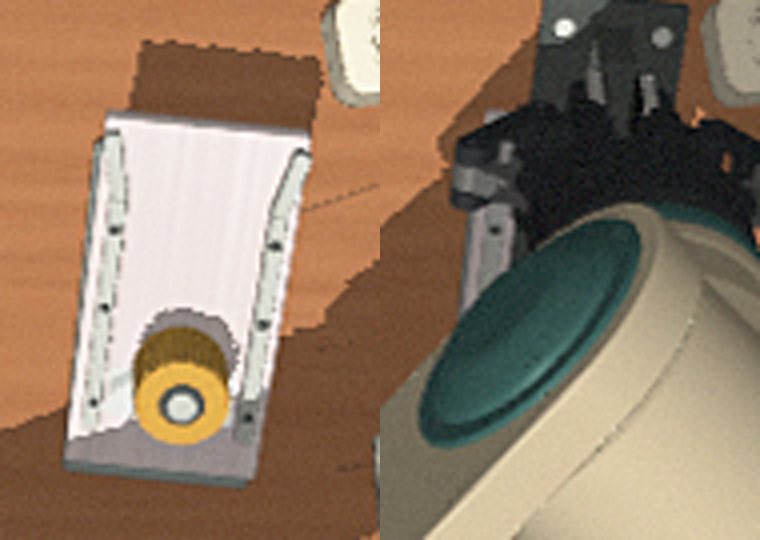

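The predicted deck corners match the top view to about 1 px, with the same small offset as the held tab, so stand and clip agree. Next I'll go in through the flare.

Run:
```python
from h import *
b,r=clip_tcp(.205,.004); plan(b,r,6,0); c,r=clip_tcp(.150,.004); plan(c,r,6,0,b,r)
```

```text
rows [[-0.01,0.01,0.0,0.0168,0.0006,0.0187,0],[-0.01,0.01,0.0,0.0167,0.0006,0.0187,0],[-0.01,0.01,0.0,0.0168,0.0006,0.0187,0],[-0.01,0.01,0.0,0.0167,0.0005,0.0187,0],[-0.01,0.01,0.0,0.0167,0.0005,0.0188,0],[-0.01,0.01,0.0,0.0167,0.0005,0.0187,0]]
maxturn/shift 0.01 0.0188 end err mm [ 0.00862867 -0.01492975 -0.00696647] rad 0.003648987598466982
rows [[0.0,0.0,0.0,-0.0229,-0.0,-0.0,0],[0.0,0.0,0.0,-0.0229,-0.0,-0.0,0],[0.0,0.0,0.0,-0.023,-0.0,-0.0,0],[0.0,0.0,0.0,-0.0229,-0.0,-0.0,0],[0.0,0.0,0.0,-0.0229,-0.0,-0.0,0],[0.0,0.0,0.0,-0.0229,-0.0,-0.0,0]]
maxturn/shift 0.0 0.023 end err mm [-2.22044605e-13  1.66533454e-13 -2.77555756e-14] rad 0.0
```

Request:
apply_moves:
  commands:
    - [[-0.01,0.01,0.01,0.017,0.0005,0.018,0],[-0.01,0.01,0,0.017,0.0005,0.018,0],[-0.01,0.01,0,0.017,0.0005,0.019,0],[-0.01,0.01,0.01,0.017,0.0005,0.019,0],[-0.01,0.01,0,0.017,0.0005,0.019,0],[-0.01,0.01,0,0.016,0.0005,0.019,0],[0,0,0,0,0,0,0]]

```text
t: 11.12
position: [0.6057, -0.3468, 0.1831]
ee_rot: [0.964, -0.052, 0.259, 0.015]
wrist_force: [-0.5, 0.3, -1.6]
width: 0.141
gripper_force: 88.4
```

```bash
cat > st.py <<'E'
from h import *
import sys
np.set_printoptions(precision=4,suppress=True)
s=monitor.sense(); F=frame(YAW,np.pi/6); print("t",s["t"],"tab deck xyz(h)",F.T@(s["position"]-FOOT)-[0,0,.0155],"rot",(R.from_quat(s["ee_rot"]).inv()*tool(F)).as_rotvec(),"force deck",F.T@s["wrist_force"],"w",s["width"],s["gripper_force"],"q",s["joint_positions"])
E
python3 st.py
```

```text
t 11.125 tab deck xyz(h) [0.2051 0.0003 0.0033] rot [ 0.001  -0.0007  0.001 ] force deck [-1.2217  0.2745 -1.134 ] w 0.14143988956970396 88.41781137976795 q [-0.6977  0.1712  1.39    0.3092  1.1503  0.9149]
```

Request:
apply_moves:
  commands:
    - [[0,0,0,-0.02,0,0,0],[0,0,0,-0.02,0,0,0],[0,0,0,-0.02,0,0,0],[0,0,0,-0.02,0,0,0],[0,0,0,-0.02,0,0,0],[0,0,0,-0.02,0,0,0],[0,0,0,0,0,0,0]]

```text
t: 12.0
position: [0.5635, -0.3425, 0.1593]
ee_rot: [0.964, -0.052, 0.259, 0.015]
wrist_force: [-0.3, -0.4, -2.0]
width: 0.145
gripper_force: 88.4
```

```bash
python3 st.py
```

```text
t 12.0 tab deck xyz(h) [ 0.1565 -0.      0.0039] rot [ 0.0016 -0.001   0.0002] force deck [-1.2252 -0.448  -1.6174] w 0.14523777696030052 88.42656634747982 q [-0.7432  0.0858  1.5315  0.3367  1.111   0.8483]
```

Request:
apply_moves:
  commands:
    - [[0,0,0,-0.02,0,0,0],[0,0,0,-0.02,0,0,0],[0,0,0,-0.02,0,0,0],[0,0,0,-0.02,0,0,0],[0,0,0,-0.02,0,0,0],[0,0,0,-0.02,0,0,0],[0,0,0,-0.02,0,0,0],[0,0,0,0,0,0,0]]

```text
t: 13.0
position: [0.5153, -0.3374, 0.1312]
ee_rot: [0.964, -0.052, 0.259, 0.015]
wrist_force: [0.7, 0.3, -1.6]
width: 0.147
gripper_force: 88.4
```

```bash
python3 st.py
```

```text
t 13.0 tab deck xyz(h) [ 0.1005 -0.0001  0.0039] rot [ 0.0016 -0.001   0.0002] force deck [-0.2444  0.3828 -1.6644] w 0.1469066828147011 88.42713394202292 q [-0.803  -0.0039  1.6816  0.372   1.075   0.7618]
```

Request:
apply_moves:
  commands:
    - [[0,0,0,-0.015,0,0,0],[0,0,0,-0.015,0,0,0],[0,0,0,-0.015,0,0,0],[0,0,0,-0.015,0,0,0],[0,0,0,0,0,0.004,0],[0,0,0,0,0,0.004,0],[0,0,0,0,0,0.002,0]]

```text
t: 13.88
position: [0.496, -0.3354, 0.118]
ee_rot: [0.965, -0.051, 0.258, 0.015]
wrist_force: [-29.8, 12.3, 20.9]
width: 0.144
gripper_force: 93.1
```

```bash
python3 st.py
```

```text
t 13.875 tab deck xyz(h) [ 0.0771 -0.0001  0.0021] rot [0.0012 0.0007 0.0022] force deck [-16.3691   9.0254  33.5903] w 0.14357499519998806 93.09013390993641 q [-0.8294 -0.0346  1.739   0.3865  1.0614  0.7213]
```

Request:
apply_moves:
  commands:
    - [[0,0,0,0,0,-0.004,0],[0,0,0,-0.006,0,0,0],[0,0,0,-0.006,0,0,0],[0,0,0,0,0,0,0]]

```text
t: 14.38
position: [0.4928, -0.3354, 0.1162]
ee_rot: [0.964, -0.052, 0.26, 0.016]
wrist_force: [0.2, 0.2, 4.8]
width: 0.145
gripper_force: 89.2
```

```bash
python3 st.py
```

```text
t 14.375 tab deck xyz(h) [ 0.0735 -0.0006  0.0022] rot [ 0.0029 -0.0035  0.0012] force deck [2.5614 0.2317 4.1195] w 0.14519573524049892 89.21174244373105 q [-0.8354 -0.0423  1.7515  0.3921  1.0552  0.7129]
```

Request:
apply_moves:
  commands:
    - [[0,0,0,-0.005,0,0.001,0],[0,0,0,-0.005,0,0,0],[0,0,0,0,0,0,0]]

```text
t: 14.75
position: [0.4901, -0.3353, 0.1147]
ee_rot: [0.964, -0.052, 0.261, 0.016]
wrist_force: [1.7, 0.3, 6.8]
width: 0.14
gripper_force: 89.3
```

```bash
python3 st.py
```

```text
t 14.75 tab deck xyz(h) [ 0.0703 -0.0007  0.0022] rot [ 0.0035 -0.0051  0.0013] force deck [4.8357 0.4348 5.067 ] w 0.13976952561695818 89.33839078294113 q [-0.8399 -0.0476  1.7604  0.3956  1.0521  0.7059]
```

Request:
apply_moves:
  commands:
    - [[0,0,0,-0.005,0,0,0],[0,0,0,-0.005,0,0,0],[0,0,0,0,0,0,0]]

```text
t: 15.12
position: [0.489, -0.3354, 0.1154]
ee_rot: [0.963, -0.051, 0.264, 0.017]
wrist_force: [11.3, 0.4, 9.9]
width: 0.137
gripper_force: 89.0
```

```bash
python3 st.py
```

```text
t 15.125 tab deck xyz(h) [ 0.0698 -0.0009  0.0034] rot [ 0.005  -0.0116  0.002 ] force deck [14.6458  1.6436  2.9546] w 0.13675121893290196 89.04416098957881 q [-0.8437 -0.0543  1.7673  0.4017  1.048   0.6988]
```

Request:
apply_moves:
  commands:
    - [[0,0,0,0.004,0,0.002,0],[0,0,0,0,0,0.002,0],[0,0,0,0,0,0,0]]

```text
t: 15.5
position: [0.4901, -0.3355, 0.1146]
ee_rot: [0.963, -0.051, 0.263, 0.017]
wrist_force: [-0.3, 3.0, 15.7]
width: 0.143
gripper_force: 90.4
```

```bash
python3 st.py
python3 - <<'E'
from h import *
F=frame(YAW,np.pi/6); R_=[]
for n in("side","wrist","top"):
    p=get_image(n); 
    for k in("clip_tab","clip_slot"):
        print(n,k,[(a["uv"],round(a["score"],2)) for a in spotter.spot_point(p,k)[:1]],"home",proj(p,FOOT+(F@[.069,0,.03] if k=="clip_tab" else 0)))
    if n=="side": cv2.imwrite("pics/s5.png",cv2.resize(p["image"][150:280,280:440,::-1],None,fx=5,fy=4.6,interpolation=cv2.INTER_CUBIC))
E
```

```text
t 15.5 tab deck xyz(h) [ 0.0703 -0.001   0.0021] rot [ 0.0045 -0.0089  0.0023] force deck [ 7.3096  2.9496 13.8606] w 0.14288969479231983 90.40004555834457 q [-0.8412 -0.0494  1.7634  0.399   1.0481  0.7016]
side clip_tab [([334.3, 194.0], 0.75)] home [[335.94102507 195.35842682]]
side clip_slot [([354.7, 219.3], 0.55)] home [[357.44181404 222.65445156]]
wrist clip_tab [([322.3, 287.3], 0.87)] home [[320.68507585 284.48244627]]
wrist clip_slot [([321.2, 368.4], 0.86)] home [[320.29847694 365.24409143]]
top clip_tab [([357.3, 255.1], 0.89)] home [[354.70067384 255.15265237]]
top clip_slot [([350.3, 276.7], 0.65)] home [[349.2513018  281.21671528]]
```

View pics/s5.png

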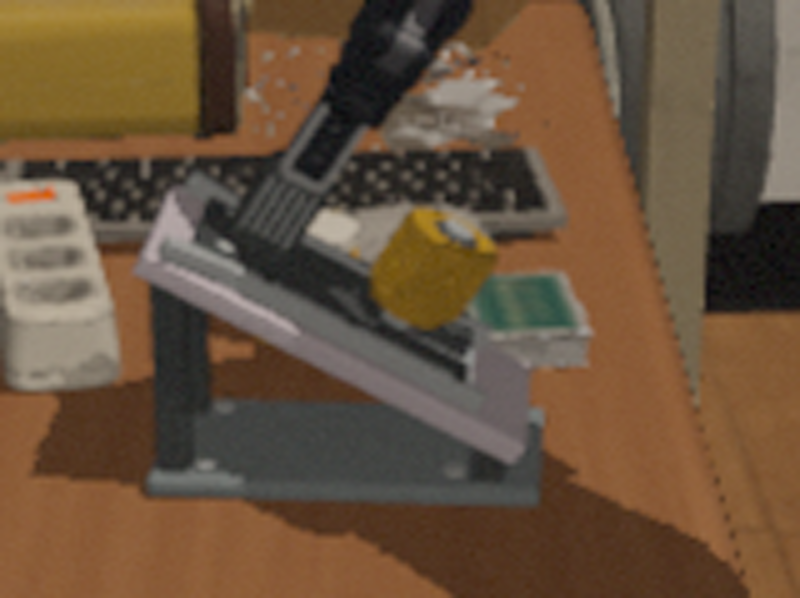

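The crop shows the clip flat in the channel under the nut. The tool stopped at x=69.8 mm against 69 mm expected, so it's home. Releasing and retreating.

Request:
apply_moves:
  commands:
    - [[0,0,0,0,0,0,40],[0,0,0,0,0,0,40],[0,0,0,0,0,0,40],[0,0,0,0,0,0,40],[0,0,0,0,0,-0.05,40],[0,0,0,0,0,-0.1,40],[0,0,0,-0.02,0,-0.1,70],[0,0,0,-0.06,0,-0.05,70],[0,0,0,-0.06,0,0,70],[0,0,0,-0.06,0,0,70],[0,0,0,-0.06,0,0,70],[0,0,0,0,0,0,70]]

```text
t: 17.45
position: [0.3376, -0.3181, 0.161]
ee_rot: [0.964, -0.053, 0.259, 0.015]
wrist_force: [-0.6, -0.1, 1.0]
width: 0.699
gripper_force: 0.0
```

```bash
python3 st.py
python3 - <<'E'
from h import *
np.set_printoptions(precision=4,suppress=True)
F=frame(YAW,np.pi/6); rs={}
M={"clip_tab":[.069,0,.03],"clip_slot":[0,0,0],"nut_grip":[0,0,.039],"stud_foot":[0,0,0]}
for n in("wrist","side"):
    p=get_image(n)
    for k in M:
        a=spotter.spot_point(p,k)[:1]; print(n,k,[(x["uv"],round(x["score"],2)) for x in a],"home",proj(p,FOOT+F@M[k])[0])
    if n=="wrist": save(p,"w6"); print("corners tail home",proj(p,[FOOT+F@[.094,.03,.008],FOOT+F@[.094,-.03,.008],FOOT+F@[.084,0,.052],FOOT+F@[0,0,.06],FOOT+F@[.11,.046,0],FOOT+F@[.11,-.046,0]]))
E
```

```text
t 17.45 tab deck xyz(h) [-0.0394  0.      0.119 ] rot [ 0.0016 -0.0006 -0.0014] force deck [-0.014  -0.1226  1.172 ] w 0.6988404797903575 0.0 q [-1.1299 -0.4332  1.9837  0.4552  1.3236  0.4973]
wrist clip_tab [([324.6, 83.7], 0.69)] home [321.6591  84.346 ]
wrist clip_slot [] home [321.6134 173.7685]
wrist nut_grip [([320.6, 175.7], 0.56)] home [321.7672 178.7793]
wrist stud_foot [([322.8, 86.3], 0.72)] home [321.6134 173.7685]
corners tail home [[283.4935  54.9468]
 [359.5831  54.8898]
 [321.7439  55.8674]
 [321.8693 182.1082]
 [264.0679  35.8975]
 [378.8986  35.821 ]]
side clip_tab [([334.7, 190.2], 0.88)] home [335.941  195.3584]
side clip_slot [([355.3, 217.2], 0.95)] home [357.4418 222.6545]
side nut_grip [([365.7, 207.6], 0.77)] home [366.7833 207.996 ]
side stud_foot [([357.1, 224.8], 0.56)] home [357.4418 222.6545]
```

View pics/w6.png

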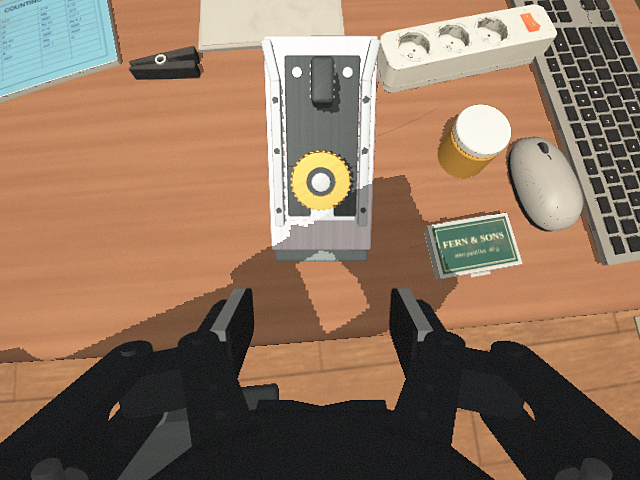

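The wrist view shows the clip straight in the channel, tail edge at row ~53 and fork tips at row ~215, with the nut and stud at (321,181). I'll measure the edges numerically and repeat the network fix.

Run:
```python
from h import *
np.set_printoptions(precision=4,suppress=True)
F=frame(YAW,np.pi/6); g=lambda *m:FOOT+F@np.array(m)
p=get_image("wrist"); im=cv2.cvtColor(p["image"],cv2.COLOR_RGB2GRAY).astype(int)
for u in(292,352): print(u,"tail",im[46:60,u],"fork",im[206:224,u])
for v in(120,):print("row",v,im[v,276:294],im[v,350:372])
print("pred tail z8,fork z8, fork z0",proj(p,[g(.094,.025,.008),g(.094,-.025,.008),g(-.036,.025,.008),g(-.036,-.025,.008),g(-.036,.025,0)]))
print("pred side at row~120: x=.04",proj(p,[g(.041,.03,.008),g(.041,-.03,.008),g(.041,.0325,.01),g(.041,-.0325,.01)]))
print("lowend deck, upper end deck",proj(p,[g(-.07,0,0),g(.11,0,0)]),im[26:46,310],im[242:258,310])
for i in range(3):
    q=get_image("side"); print([(k,a["uv"]) for k in("clip_tab","clip_slot","nut_grip") for a in spotter.spot_point(q,k)[:1]])
```

```text
292 tail [253 253 253 253 253 253 253 253 253 255 255 197  90 117] fork [113 110 109 107 112 105 114 110 106 107  89 153 244 253 254 240 230 255]
352 tail [253 253 252 253 253 253 253 253 253 254 255 219  97 106] fork [ 63  54  57  61  56  55  56  63  57  59  50  87 189 243 234 225 165 155]
row 120 [251 250 249 255 216  66 108 143 233 255 122 105 120 121 117 126 121 120] [109 109 110 109 113 110 105 102  96 224 178 184 250 253 249 248 246 243
 240 225 199 251]
pred tail z8,fork z8, fork z0 [[290.4191  57.1031]
 [353.66    57.2347]
 [293.4406 217.5953]
 [350.0341 217.6537]
 [294.1007 215.6604]]
pred side at row~120: x=.04 [[285.6036 126.5805]
 [358.2112 126.6985]
 [282.3249 126.5068]
 [361.5051 126.6356]]
lowend deck, upper end deck [[321.6452 251.3904]
 [322.0446  37.8824]] [221 222 220 219 219 221 219 220 221 220 217 214 237 250 254 253 253 253
 253 253] [154 153 155 153 154 157 152 155 152 116 107 108 108 102 111 135]
[('clip_tab', [336.1, 193.2]), ('clip_slot', [355.1, 219.0]), ('nut_grip', [365.0, 208.5])]
[('clip_tab', [333.8, 193.3]), ('clip_slot', [355.4, 220.5]), ('nut_grip', [364.9, 207.7])]
[('clip_tab', [334.0, 193.6]), ('clip_slot', [352.9, 218.6]), ('nut_grip', [366.2, 213.1])]
```

Measured tail row 57.2 against 57.1 predicted, fork row 217.3 against 217.6: the clip is home and flat. Next I'll go above the nut, prewound anticlockwise.

Request:
apply_moves:
  commands:
    - [[0,0,0,0.049,0,0.05,70],[0,0,0,0.05,0,0.05,70],[0,0,-1,0,0,0,70],[0,0,-1,0,0,0,70],[0,0,-1,0,0,0,70],[0,0,-1,0,0,0,70],[0,0,-1,0,0,0,70],[0,0,-1,0,0,0,70],[0,0,-1,0,0,0,70],[0,0,-1,0,0,0,70],[0,0,-1,0,0,0,70],[0,0,-1,0,0,0,70]]

```text
t: 20.1
position: [0.3925, -0.3241, 0.1472]
ee_rot: [0.87, 0.418, 0.22, 0.138]
wrist_force: [-0.4, -0.3, -0.2]
width: 0.703
gripper_force: 0.0
```

Request:
apply_moves:
  commands:
    - [[0,0,-1,0,0,0,70],[0,0,-1,0,0,0,70],[0,0,-1,0,0,0,70],[0,0,-1,0,0,0,70],[0,0,-1,0,0,0,70],[0,0,-1,0,0,0,70],[0,0,-1,0,0,0,70],[0,0,-1,0,0,0,70],[0,0,-1,0,0,0,70],[0,0,-1,0,0,0,70],[0,0,0,0,0,0,70]]

```text
t: 21.48
position: [0.3925, -0.3241, 0.1471]
ee_rot: [0.565, 0.783, 0.128, 0.226]
wrist_force: [-0.9, -0.3, -0.0]
width: 0.699
gripper_force: 0.0
```

Run:
```python
from h import *
np.set_printoptions(precision=4,suppress=True)
s=monitor.sense(); F=frame(YAW,np.pi/6); print(s["t"],"deck tcp",F.T@(s["position"]-FOOT),s["joint_positions"],s["wrist_force"],"rot",(tool(F).inv()*R.from_quat(s["ee_rot"])).as_rotvec())
plan(FOOT+F@[0,0,.023],tool(F,-2.0),5,70)
```

```text
21.475 deck tcp [ 0.0015 -0.      0.0949] [-1.0075 -0.3026  1.9149  0.4311  1.2148 -1.4161] [-0.9309 -0.2508 -0.0007] rot [-0.0026 -0.0007 -1.9999]
rows [[0.0,0.0,-0.0,0.0004,-0.0007,0.0359,70],[0.0,0.0,-0.0,0.0004,-0.0007,0.036,70],[0.0,0.0,-0.0,0.0004,-0.0007,0.0359,70],[0.0,0.0,-0.0,0.0004,-0.0007,0.036,70],[0.0,0.0,-0.0,0.0004,-0.0007,0.0359,70]]
maxturn/shift 0.0 0.036 end err mm [ 0.0096  0.0185 -0.0162] rad 0.0022773083066461577
```

Request:
apply_moves:
  commands:
    - [[0,0,0,0.0005,-0.001,0.036,70],[0,0,0,0.0005,-0.0005,0.036,70],[0,0,0,0.0005,-0.001,0.036,70],[0,0,0,0.0005,-0.0005,0.036,70],[0,0,0,0,-0.0005,0.036,70],[0,0,0,0,0,0,70],[0,0,0,0,0,0,30],[0,0,0,0,0,0,30],[0,0,0,0,0,0,30],[0,0,0,0,0,0,30]]
  newtons: 40

```text
t: 22.72
position: [0.4291, -0.329, 0.0885]
ee_rot: [0.564, 0.783, 0.128, 0.23]
wrist_force: [0.6, 4.4, 11.1]
width: 0.307
gripper_force: 4.9
```

```bash
cat > nt.py <<'E'
from h import *
np.set_printoptions(precision=4,suppress=True)
s=monitor.sense(); F=frame(YAW,np.pi/6); T=F.T
print(s["t"],"deck tcp",T@(s["position"]-FOOT),"j6",s["joint_positions"][5],"f",T@s["wrist_force"],"m",T@s["torque"],"rot",(tool(F).inv()*R.from_quat(s["ee_rot"])).as_rotvec(),s["width"],s["gripper_force"])
E
python3 nt.py
```

```text
Traceback (most recent call last):
  File "nt.py", line 1, in <module>
    from h import *
  File "h.py", line 2, in <module>
    from scipy.spatial.transform import Rotation as R
  File "scipy/spatial/_ckdtree.pyx", line 11, in init scipy.spatial._ckdtree
  File "nt.py", line 3, in <module>
    s=monitor.sense(); F=frame(YAW,np.pi/6); T=F.T
      ^^^^^^^
NameError: name 'monitor' is not defined
```

Request:
apply_moves:
  commands:
    - [[0,0,0,0,0,0,0],[0,0,0,0,0,0,0]]
  newtons: 40

```text
t: 22.98
position: [0.4276, -0.3297, 0.0879]
ee_rot: [0.564, 0.783, 0.126, 0.229]
wrist_force: [-9.8, 3.3, 15.2]
width: 0.128
gripper_force: 41.1
```

```bash
mv nt.py nuts.py; rm -rf __pycache__; python3 nuts.py
```

```text
22.975 deck tcp [ 0.0026 -0.0018  0.0258] j6 -1.4238208529652598 f [-1.1915  2.1788 18.187 ] m [0.2795 0.6304 0.0316] rot [-0.0093 -0.0026 -2.0026] 0.12831838112238084 41.06650505629659
```

The grip closed narrower (0.13) than a 42 mm nut allows, so I need to check before turning.

Run:
```python
from h import *
np.set_printoptions(precision=4,suppress=True,linewidth=200)
s=monitor.sense(); r=R.from_quat(s["ee_rot"]); P=s["position"]; F=frame(YAW,np.pi/6)
p=get_image("wrist"); save(p,"w7")
M={"clip_tab":[.069,0,.03],"clip_slot":[0,0,0],"nut_grip":[0,0,.039]}
for n,q in(("wrist",p),("side",get_image("side")),("top",get_image("top"))):
    for k in M: print(n,k,[(np.round(a["uv"],1),round(a["score"],2)) for a in spotter.spot_point(q,k)[:2]],[(np.round(a["box"],0),round(a["score"],2)) for a in spotter.search_frame(q,k)[:1]],"exp",proj(q,FOOT+F@M[k])[0])
print("tcp, stud tip, pads@21mm", proj(p,[P,FOOT+F@[0,0,.06],P+r.apply([0,.021,-.0187]),P+r.apply([0,-.021,-.0187])]))
hsv=cv2.cvtColor(p["image"],cv2.COLOR_RGB2HSV)
b=cv2.inRange(hsv,(15,120,60),(32,255,255)); x,y,w,h=cv2.boundingRect(b[250:420,200:450]); print("brass",x+200,y+250,w,h)
g=cv2.cvtColor(p["image"],cv2.COLOR_RGB2GRAY)[250:430:6,230:420:4]
for i,row in enumerate(g): print(250+6*i,"".join(("B" if b[250+6*i,230+4*j] else " .:-=+*#%@"[v*10//256]) for j,v in enumerate(row)))
```

```text
wrist clip_tab [(array([437., 326.]), 0.64)] [(array([365., 274., 232., 165.]), 0.77)] exp [433.4731 323.958 ]
wrist clip_slot [] [(array([363., 274., 234., 167.]), 0.64)] exp [320.0538 256.6283]
wrist nut_grip [(array([319.4, 281.1]), 0.75)] [(array([322., 285.,  94., 103.]), 0.58)] exp [319.9941 282.819 ]
side clip_tab [(array([336.2, 195. ]), 0.68)] [(array([345., 208.,  57.,  52.]), 0.65)] exp [335.941  195.3584]
side clip_slot [(array([355.6, 218.4]), 0.79)] [(array([347., 207.,  59.,  49.]), 0.68)] exp [357.4418 222.6545]
side nut_grip [(array([363. , 209.4]), 0.68)] [(array([367., 209.,  28.,  25.]), 0.86)] exp [366.7833 207.996 ]
top clip_tab [(array([357.2, 255.7]), 0.84)] [(array([354., 266.,  41.,  63.]), 0.63)] exp [354.7007 255.1527]
top clip_slot [(array([347.3, 278.3]), 0.88)] [(array([352., 262.,  44.,  61.]), 0.96)] exp [349.2513 281.2167]
top nut_grip [(array([351.9, 289.2]), 0.89)] [(array([351., 288.,  22.,  21.]), 0.65)] exp [349.8827 291.5614]
tcp, stud tip, pads@21mm [[323.0552 277.5214]
 [319.9505 302.1403]
 [366.3624 292.2913]
 [280.1254 292.2738]]
brass 274 250 96 143<stdin>:12: RuntimeWarning: overflow encountered in scalar multiply
Traceback (most recent call last):
OverflowError: Python integer 256 out of bounds for uint8
```

Run:
```python
import cv2
im=cv2.imread("pics/w7.png"); b=cv2.inRange(cv2.cvtColor(im,cv2.COLOR_BGR2HSV),(15,120,60),(32,255,255)); g=cv2.cvtColor(im,cv2.COLOR_BGR2GRAY).astype(int)
for v in range(215,430,7): print(v,"".join("B" if b[v,u] else " .:-=+*#%@"[g[v,u]*10//256] for u in range(200,441,3)))
```

```text
215 ###*@@@@@@@@@@@@@@@@@@@@@==:::::::::::::::::::=.+@@%#@@@@@@@@@@+@@@@@@@@*********
222 ###@@@@@@@@@@@@@@@@@@@@@%-==:::::::::::::::::::====-:+@@%%@@==%@@@@@+%@@@@@@@****
229 ##@@@@@@@@@@@@@@@@@@@@@@@@@@@@:::::::::::::::::-=========:+@@@%@@@@@@@@@@+%@@@@@@
236 #@@@@@@@@@@@@@@@***@@@@@@@@@@@@@@@@BBBBBBBBBBB-::=============:-@@@%@@@@@@@@@@+@@
243 @@@@@@@@@@@*******@@@@@@@@@@@@@#BBBBBBBBBBBBBBBBBBB================::@@@%@@@@@@@@
250 @@**********##***@@@*@@@@@@@@BBBBBBBBBBBBBBBBBBBBBBB====================-:@@@@%@:
257 ***#************@@@:::::..@@BBBBBBBBBBBBBBBBBBBBBBBBBB=======================- @@
264 *******#*******@@@:::::::::-BBBBBBBBBBBBBBBBBBBBBBBBBB-::::::-===================
271 #*##**********@@@::::::::::BBBBBBBBBBBBBBBBBBBBBBBBBBBB:::::::::::===============
278 ****#*****====+*::::::::::BBBBBBBBBBBB::::::BBBBBBBBBBBB::::::::::===============
285 ----=+***++***+==+-::::::-BBBBB====:.::-+=-:: -===BBBBBBB:::::::::===============
292 ----------=*****.:**+==+:-BBBBB==== .++++***+ .====BBBBBB::::::::-==::.::-=======
299 ---------------==+*++**+*=....:====..+++++*+*  ==== ....-:::::::
[... 865 characters left out ...]
............
376 ........................... ......-:**********:-... ......... ...................
383 ++............... ................B***********-% .... ..........................@
390 **.......... ....................:+=+**+******%% .....   .......................%
397  ................. ............ .=*#+++******%%%.................................
404 .............................. ....   #****-  ........................ ..........
411 .... .................... .................. .............. ....... .............
418 . ......... ............... ............ ........................................
425  ...... ................................................ .............. . .......
```

Request:
apply_moves:
  commands:
    - [[0,0,0,0,0,0,70],[0,0,0,0,0,0,70],[0,0,0,0,0,0,70]]

```text
t: 24.4
position: [0.4269, -0.3279, 0.0842]
ee_rot: [0.565, 0.783, 0.127, 0.226]
wrist_force: [-0.8, 0.1, -0.2]
width: 0.7
gripper_force: 0.0
```

```bash
python3 nuts.py
cat > asc.py <<'E'
from h import *
import sys
n,q,u0,u1,v0,v1,du,dv=sys.argv[1],sys.argv[2],*map(int,sys.argv[3:9])
p=get_image(q); save(p,n); im=p["image"][:,:,::-1]; b=cv2.inRange(cv2.cvtColor(im,cv2.COLOR_BGR2HSV),(15,120,60),(32,255,255)); g=cv2.cvtColor(im,cv2.COLOR_BGR2GRAY).astype(int)
for v in range(v0,v1,dv): print(v,"".join("B" if b[v,u] else " .:-=+*#%@"[g[v,u]*10//256] for u in range(u0,u1,du)))
E
python3 asc.py w8 wrist 200 441 215 430 3 7
```

```text
24.4 deck tcp [ 0.     -0.0001  0.0231] j6 -1.4238092384949408 f [-0.7542  0.0398  0.2516] m [-0.0012  0.2519  0.0325] rot [-0.003  -0.001  -2.0008] 0.6998709883605025 0.0
215 ##*##@@@@@@@@@@@@@@@@@@@@@+:::::::::::::::::.=@@@#@@@@@@@@@@+#@@@@@@@#++*********
222 ####@@@@@@@@@@@@@@@@@@@@@:==:::::::::::::::::::=-.+@@@%@@@@@@-=@@+#@@@@@@@#+*****
229 ##*%@@@@@@@@@@@@@@@@@@@@@@=--:::::::::::::::::::=====-:+@@@%@=-@@@@@@@+%@@@@@@@#+
236 #**@@@@@@@@@@@@@@@+*@@@@@@@@@@@*.:::::::::::::::==========-:-@@@%@@@@@@@@@@*+@@@@
243 #*@@@@@@@@@@@******@@@@@@@@@@@@@@@@@BBBBBBBBBBBB::=============-:.@@@%%@@@@@@@@@*
250 -@@@@@+@@@********@@@@@@@@@@@@@@*BBBBBBBBBBBBBBBBBBB=================::@@@%%@@@@@
257 *****************@@@-.#@@@@@@@BBBBBBBBBBBBBBBBBBBBBBBB==::================-.@@@@%
264 ****************@@@::::::..=@BBBBBBBBBBBBBBBBBBBBBBBBBB::::===.-::::-==========- 
271 ***************@@@::::::::::BBBBBBBBBBBBBBBBBBBBBBBBBBBB::::::::::::-============
278 **************%@@.::::::::::BBBBBBBBBBBBBBBBBBBBBBBBBBBB-:::::::::::.============
285 =**********=====.::::::::::BBBBBBBBBBBBB:.::BBBBBBBBBBBBB:::::::
[... 1037 characters left out ...]
 ......... .
376 ..  ....... .+BBBBBBBBBBBBBBBBBBBB---*****+*****+#%%%%%%%%@@@@@@@@@@@.... ..... .
383 .............BBBBBBBBBBBBBBBBBBBBBB-*****+*+***+%%%%%%%%%@@@@@@*#=%@ .......... .
390 ..............BBBBBBBBBBBBBBBBBBBBBB****++*****#%%%%%%%%%@@@#%%%+%@-... .........
397 .......  . ....BBBBBBBBBBBBBB+##+**++**++******%%%%%%%%%@@-*+*%*%@+...... .......
404 .... ........ . BBBB.............. .  -+***-  . ..............*@@+......... .. ..
411 ................. ....... ... ........  ..... . .. ... . .. .. . . .......... ...
418  ................ ............. . . ........... ..... ................. ........ 
425 . .......  ...........  ......... ... ...... ................... ..... ..........
```

Open, the pads clearly straddle the nut on axis (pads at u≈248 and 392, nut 276–368). I'll close step by step and watch the contact.

Request:
apply_moves:
  commands:
    - [[0,0,0,0,0,0,50],[0,0,0,0,0,0,50],[0,0,0,0,0,0,46],[0,0,0,0,0,0,46]]
  newtons: 25

```text
t: 24.95
position: [0.4279, -0.3275, 0.0852]
ee_rot: [0.564, 0.784, 0.128, 0.227]
wrist_force: [1.6, 4.1, 6.5]
width: 0.465
gripper_force: 15.7
```

```bash
python3 nuts.py; python3 asc.py w9 wrist 200 441 257 340 3 7
```

```text
24.95 deck tcp [0.0013 0.0004 0.0235] j6 -1.4238808073555216 f [4.2701 4.2138 5.0331] m [ 0.8421 -0.4935  0.0403] rot [-0.0043  0.0012 -2.0014] 0.46520247334142234 15.672900974750519
257 *******#********#@@%.-@@@@@@@BBBBBBBBBBBBBBBBBBBBBBBB=====================.#@@@#@
264 ****#**********#@@*::::::..@BBBBBBBBBBBBBBBBBBBBBBBBBB-:::::::--==============-.-
271 **************#@@*:::::::::BBBBBBBBBBBBBBBBBBBBBBBBBBBB::::::::::::-=============
278 *#************@@*::::::::::BBBBBBBBBBBBBBBBBBBBBBBBBBBBB::::::::::::=============
285 +*********======::::==== .BBBBBBBBBBBB-:::::BBBBBBBBBBBB..===-:::::==============
292 -=----**#++*++++=======.  BBBBBBBBB::::-==--:::=BBBBBBBB .-====::::==============
299 ----------=+**=...+===- . BBBBBBBB::-=++*++++=:::BBBBBBB   ====-...-:..::.:-=====
306 ------------=....+====... BBBBBBB-::++*+++++++-::BBBBBBB    ====-.. ....::-+--..-
313 ------------....=====.....BBBBBBBB::-+++++++++::-BBBBBBB. .. ====-...:...::.*.*.+
320 ----------:....===== ...  *BBBBBBBBB::=*+**+:::BBBBBBBB:. . .:====-.......:::----
327 --------.........++*..... **BBBBBBBBBBBBBBBBBBBBBBBBBB-: .....++*..........:::.*.
334 ----=.. ...... ...**. . ..****BBBBBBBBBBBBBBBBBBBBB===.=  ....*+............::--:
```

Request:
apply_moves:
  commands:
    - [[0,0,0,0,0,0,40],[0,0,0,0,0,0,40]]

```text
t: 25.25
position: [0.4289, -0.3276, 0.0867]
ee_rot: [0.564, 0.783, 0.129, 0.228]
wrist_force: [3.7, 7.4, 11.1]
width: 0.404
gripper_force: 16.9
```

```bash
python3 nuts.py; python3 asc.py w10 wrist 200 441 257 340 3 7
```

```text
25.25 deck tcp [0.0029 0.0003 0.0243] j6 -1.423661345031079 f [8.0238 7.7032 8.2154] m [ 1.0997 -0.8055 -0.0863] rot [-0.0072  0.0025 -2.0019] 0.40392936719854666 16.888246999005787
257 **************##@@*.:.%@@@@@BBBBBBBBBBBBBBBBBBBBBBBB======================:.@@@%%
264 ****#*********#@@=:::::::..BBBBBBBBBBBBBBBBBBBBBBBBBB:-:::::::::===============::
271 *************#@@-:::::::::BBBBBBBBBBBBBBBBBBBBBBBBBBBB:::::::::::::-=============
278 **************@:::::::::::BBBBBBBBBBBBBBBBBBBBBBBBBBBBB::::::::::::==============
285 =********++====:::::::==== .BBBBBBBB:::::::::BBBBBBBBB :==+=:::::::==============
292 ------=*++++**+++===-====-. BBBBB-:::======-:::BBBBBBB .-===-::::::==============
299 -----------=+**:....-====.  BBBB=::=++++*++++:::BBBBBB   ====....:::.:::--:-=====
306 ---------------....:==== .  BBBB-::+**++++++*-::BBBBBB. ..====:.:::....:..*.*.+.:
313 --------------.....==== . . BBBBB:::+++++++*+::BBBBBBB....-==== ......:.:::+-+-+.
320 ------------=.....=====.. . BBBBBBBB:::-=-::-BBBBBBBBB.  . =====.....:...:.::+.+:
327 ----------.. ..... .*+ .... BBBBBBBBBBBBBBBBBBBBBBBB::.  ..=+= ...........::::::*
334 -------- ............+:. . .***BBBBBBBBBBBBBBBBBB++=== ....=+..............::-=-:
```

Contact starts at about 0.46, but the fingers then tilt because half open the pads stand about 5 mm further back and grip too near their tips. I'll reopen, go 8 mm deeper and close again.

Request:
apply_moves:
  commands:
    - [[0,0,0,0,0,0,65],[0,0,0,0,0,0,65],[0,0,0,0,0,0.01,65],[0,0,0,0,0,0.01,65],[0,0,0,0,0,0,44],[0,0,0,0,0,0,44],[0,0,0,0,0,0,44]]
  newtons: 25

```text
t: 26.18
position: [0.4318, -0.3277, 0.0778]
ee_rot: [0.564, 0.784, 0.128, 0.226]
wrist_force: [2.8, 4.3, 3.7]
width: 0.479
gripper_force: 25.1
```

```bash
python3 nuts.py; python3 asc.py w11 wrist 200 441 257 340 3 7
```

```text
26.175 deck tcp [0.001  0.0006 0.0152] j6 -1.424910917811054 f [3.8584 4.574  2.0371] m [ 0.7576 -0.2968 -0.0748] rot [-0.0033  0.0016 -2.0011] 0.4789054500727169 25.102151334285736
257 @**@***#********%@@@@@@@@@@@@@%BBBBBBBBBBBBBBBBBBBBB===================-.*@@@%@@@
264 *************##%@@*:. #@@@@@@BBBBBBBBBBBBBBBBBBBBBBBBB-=====================- =@@
271 **#*********#*%@@*:::::::..-BBBBBBBBBBBBBBBBBBBBBBBBBBB::::::::::::==============
278 *************%@@*::::::::::BBBBBBBBBBBBBBBBBBBBBBBBBBBBB::::::::::::::===========
285 *************#@*::::=---.:BBBBBBBBBBBBBBBBBBBBBBBBBBBBBB:.====:::::::============
292 *********+=====::::====  :BBBBBBBBBBBBBBBBBBBBBBBBBBBBBBB  ===+::::::============
299 -----+**+*****:...====  .BBBBBBBBBBB:::::::::::BBBBBBBBBB ..===+ ...:============
306 ---------=+*-. . ====.   BBBBBBBBB:::==+**++==:::BBBBBBBB  .-====....::.:.::-====
313 -----------.... ====:..  BBBBBBBB:::+**++**+++=:::BBBBBBB    =====..::...::.+.*.:
320 ----------.... =====.. . BBBBBBBB:::*++*+++++++::=BBBBBBB.  . =====........::+-=-
327 -------- .......+++... . .BBBBBBBB-::*++++++++::BBBBBBBBB  ....++=.........:.::+:
334 -----. ..........-*... ..+*BBBBBBBBBB::::::::=BBBBBBBBBB. .. .=*.. ..........:.:+
```

Now it holds at 0.479 with the full 25 N. Tightening the grip and starting the turn, descending 0.28 mm per 0.1 rad.

Request:
apply_moves:
  commands:
    - [[0,0,0,0,0,0,0],[0,0,0,0,0,0,0],[0,0,1,0,0,0.0007,0],[0,0,1,0,0,0.0007,0],[0,0,1,0,0,0.0007,0],[0,0,1,0,0,0.0007,0]]
  newtons: 35

```text
t: 26.98
position: [0.4325, -0.3276, 0.077]
ee_rot: [0.71, 0.655, 0.171, 0.196]
wrist_force: [3.0, 5.3, 4.1]
width: 0.47
gripper_force: 36.1
```

```bash
python3 nuts.py
```

```text
26.975 deck tcp [0.0012 0.0008 0.0141] j6 -1.0218988417848633 f [4.1019 5.5588 2.3427] m [ 0.9581 -0.3601  0.0175] rot [-0.0027  0.0025 -1.598 ] 0.4698266673638194 36.14723861217499
```

Holding well. Keep turning.

Request:
apply_moves:
  commands:
    - [[0,0,1,0,0,0.0007,0],[0,0,1,0,0,0.0007,0],[0,0,1,0,0,0.0007,0],[0,0,1,0,0,0.0007,0],[0,0,1,0,0,0.0007,0],[0,0,1,0,0,0.0007,0],[0,0,1,0,0,0.0007,0],[0,0,1,0,0,0.0007,0],[0,0,1,0,0,0.0007,0],[0,0,1,0,0,0.0007,0]]

```text
t: 28.22
position: [0.4344, -0.3277, 0.0749]
ee_rot: [0.936, 0.234, 0.245, 0.09]
wrist_force: [6.2, 3.8, 3.9]
width: 0.471
gripper_force: 36.0
```

```bash
python3 nuts.py
```

```text
28.225 deck tcp [0.0018 0.0008 0.0114] j6 -0.022317311633213155 f [6.9494 4.4323 0.5136] m [ 1.1587 -0.7468  0.0475] rot [-0.0013  0.0042 -0.598 ] 0.471498684665911 36.003817319869995
```

Request:
apply_moves:
  commands:
    - [[0,0,1,0,0,0.0007,0],[0,0,1,0,0,0.0007,0],[0,0,1,0,0,0.0007,0],[0,0,1,0,0,0.0007,0],[0,0,1,0,0,0.0007,0],[0,0,1,0,0,0.0007,0],[0,0,1,0,0,0.0007,0],[0,0,1,0,0,0.0007,0]]

```text
t: 29.22
position: [0.4358, -0.3283, 0.0735]
ee_rot: [0.954, -0.149, 0.261, -0.012]
wrist_force: [5.0, 4.0, 4.9]
width: 0.476
gripper_force: 36.2
```

```bash
python3 nuts.py
```

```text
29.225 deck tcp [0.0024 0.0004 0.0094] j6 0.7772274894265909 f [6.4012 4.4891 1.9732] m [ 1.1587 -1.1017  0.1568] rot [-0.0004  0.0056  0.2019] 0.4755912969328988 36.183496713638306
```

Request:
apply_moves:
  commands:
    - [[0,0,1,0,0,0.0007,0],[0,0,1,0,0,0.0007,0],[0,0,1,0,0,0.0007,0]]

```text
t: 29.6
position: [0.4347, -0.3278, 0.0723]
ee_rot: [0.922, -0.289, 0.255, -0.051]
wrist_force: [-16.3, 14.3, 15.9]
width: 0.472
gripper_force: 38.4
```

```bash
python3 nuts.py
```

```text
29.6 deck tcp [0.0008 0.0008 0.0089] j6 1.0760975002804136 f [-7.4429 12.5076 22.6375] m [2.2192 1.3636 0.6305] rot [0.0006 0.0014 0.4998] 0.47221055486827657 38.41996192932129
```

Request:
apply_moves:
  commands:
    - [[0,0,1,0,0,0,0],[0,0,1,0,0,0,0]]

```text
t: 29.85
position: [0.4346, -0.3272, 0.0716]
ee_rot: [0.888, -0.379, 0.248, -0.076]
wrist_force: [-5.1, 11.5, 8.0]
width: 0.469
gripper_force: 38.8
```

```bash
python3 nuts.py
```

```text
29.85 deck tcp [0.0003 0.0014 0.0084] j6 1.276047013154744 f [-1.4847 10.84   10.0482] m [1.7837 0.2922 1.0818] rot [0.0018 0.0005 0.7004] 0.4689614240279128 38.77915441989899
```

The twisting moment rises to 1.1 N m, so the stop has been reached. One firmer nudge to confirm it's tight.

Request:
apply_moves:
  commands:
    - [[0,0,0,0,0,-0.002,0],[0,0,1,0,0,0,0],[0,0,1,0,0,0,0],[0,0,0,0,0,0,0]]
  newtons: 60

```text
t: 30.35
position: [0.4334, -0.3238, 0.0706]
ee_rot: [0.847, -0.465, 0.236, -0.103]
wrist_force: [-15.5, 24.0, 15.6]
width: 0.462
gripper_force: 62.7
```

```bash
python3 nuts.py
```

```text
30.35 deck tcp [-0.0016  0.0046  0.0083] j6 1.4735734250377905 f [-7.7226 22.2419 22.51  ] m [3.8208 1.0837 0.897 ] rot [ 0.007  -0.0071  0.8979] 0.46192313515926153 62.74436116218567
```

Request:
apply_moves:
  commands:
    - [[0,0,-0.5,0,0,0,0],[0,0,0,0,0,0,65],[0,0,0,0,0,0,65],[0,0,0,0,0,0,65],[0,0,0,0,0,-0.04,65],[0,0,0,0,0,-0.1,65],[0,0,0,0,0,-0.1,65],[0,0,-1,0,0,-0.07,65],[0,0,-1,0,0,0,65],[0,0,-1,0,0,0,65],[0,0,-1,0,0,0,65],[0,0,-1,0,0,0,65]]

```text
t: 31.85
position: [0.3719, -0.3219, 0.1802]
ee_rot: [0.941, -0.217, 0.258, -0.029]
wrist_force: [-0.1, -0.6, -0.2]
width: 0.645
gripper_force: 0.0
```

Request:
apply_moves:
  commands:
    - [[0,0,-1,0,0,0,65],[0,0,-1,0,0,0,65],[0,0,-1,0,0,0,65],[0,0,-0.5,-0.05,0,0,65],[0,0,0,-0.05,0,0,65],[0,0,0,0,0,0,65]]

```text
t: 32.6
position: [0.3372, -0.3171, 0.1593]
ee_rot: [0.964, -0.053, 0.259, 0.015]
wrist_force: [-0.3, 0.1, 0.2]
width: 0.651
gripper_force: 0.0
```

```bash
python3 nuts.py; python3 asc.py w12 wrist 260 385 40 260 2 5
python3 - <<'E'
from h import *
np.set_printoptions(precision=3,suppress=True)
F=frame(YAW,np.pi/6); g=lambda *m:FOOT+F@np.array(m)
p=get_image("wrist"); im=cv2.cvtColor(p["image"],cv2.COLOR_RGB2GRAY).astype(int)
print("pred tail,fork",proj(p,[g(.094,.025,.008),g(-.036,.025,.008)]))
for u in(292,352): print(u,im[40:75,u],im[200:235,u])
for H in(.0497,.052,.0545,.057): print(H,"nut top low/high/left/right",proj(p,[g(-.021,0,H),g(.021,0,H),g(0,.021,H),g(0,-.021,H)]).ravel())
q=get_image("side"); print(spotter.spot_point(q,"nut_grip")[:1],[proj(q,g(0,0,h))[0] for h in(.032,.039)])
E
```

```text
32.6 deck tcp [-0.0407  0.0009  0.1333] j6 0.49540641660379375 f [-0.13    0.0971  0.3007] m [-0.0348  0.2605  0.0221] rot [-0.0028  0.0015  0.0007] 0.6507563587738564 0.0
40 #@@@@@*@@@@@@@@@@@@@@@@@@@@@@@@@@@@@@@@@@@@@@@@@@@@@@@@@@@@@%%@
45 ++@@@@#@@@@@@@@@@@@@@@@@@@@@@@@@@@@@@@@@@@@@@@@@@@@@@@@+@@@@**@
50 ++#@@@@=@@@@@@@@@@@@@@@@@@@@@@@@@@@@@@@@@@@@@@@@@@@@@@*@@@@%+*+
55 +++@@@@@@@@@@-=============---------:-============:@@@#@@@@=***
60 +++%@@@@=@@@@-============:-===-==-=-:============:@@-@@@@#****
65 ++=@%@@@@#@@@-====@@*=====:-======-=-:+====*@#-===:@@%@@@%@-***
70 +++@@@@@@#@@@-==-@@@@@===+=-========-:====@@@@@===:@=@@@@#@++**
75 +++@@%@@@@=@@-=====#:=====:-=======--:::====@=-==-=*@@@@#@@+*+*
80 +++@@@@@@@=@@-============:-========-:=:-=========-*@@@@*@@=+**
85 +*+%@%@@@@++@-============--=======--:+::=========*-@@@@*@@:*+*
90 +++@@@@@@@*+@:============:-=======--:::==========%-@@@@#@@++**
95 *++%@@@=-@#+@:===========+:-=======---=:-==========+@=-@%@@++++
100 +++#@@@==@%+@:=============.....:::..:::.=========@+%--@@@%++++
105 ++++@@@@@@%+@==============-:.......::::=========-@*
[... 2482 characters left out ...]
104 110 113 110 109 110 104 103 178 235 255 255 255 250 208] [ 52  59  55  63  59  63  58  55  64  58  56  57  47  58  53  55 165 243
 230 226 180 152 155 156 154 155 157 158 152 158 154 158 154 158 152]
0.0497 nut top low/high/left/right [322.617 208.227 322.694 150.85  294.108 180.153 351.184 180.148]
0.052 nut top low/high/left/right [322.64  208.82  322.719 150.958 293.883 180.515 351.456 180.509]
0.0545 nut top low/high/left/right [322.666 209.477 322.747 151.077 293.635 180.915 351.758 180.91 ]
0.057 nut top low/high/left/right [322.692 210.147 322.775 151.199 293.381 181.323 352.065 181.317]
[{'uv': [364.4, 208.5], 'score': 0.61}] [array([365.087, 210.657]), array([366.783, 207.996])]
```

The clip is still home. I need the nut's height to be sure, so I'll compare the brass outline in the side camera before and after.

```bash
python3 - <<'E'
from h import *
np.set_printoptions(precision=2,suppress=True)
F=frame(YAW,np.pi/6); g=lambda *m:FOOT+F@np.array(m)
q=get_image("side"); save(q,"side9"); w=get_image("top"); save(w,"top9")
def box(im,r,lo=(12,110,40)):
    u0,u1,v0,v1=r; b=cv2.inRange(cv2.cvtColor(im,cv2.COLOR_BGR2HSV),lo,(34,255,255))[v0:v1,u0:u1]
    n,l,st,c=cv2.connectedComponentsWithStats(b); i=1+st[1:,4].argmax(); return st[i]+[u0,v0,0,0,0],c[i]+[u0,v0]
for n in("side0","side9"): print(n,*box(cv2.imread(f"pics/{n}.png"),(345,390,185,235)))
a,b=[cv2.cvtColor(cv2.imread(f"pics/{n}.png"),cv2.COLOR_BGR2GRAY).astype(np.float32)[190:226,350:386] for n in("side0","side9")]
print("phase",cv2.phaseCorrelate(a,b,cv2.createHanningWindow(a.shape[::-1],cv2.CV_32F)))
print("per rad",(proj(q,g(0,0,.039-.0028))-proj(q,g(0,0,.039))))
for n in("w6","w12"): print(n,*box(cv2.imread(f"pics/{n}.png"),(270,375,140,225)))
E
python3 asc.py s9 side 345 392 190 232 1 1
```

```text
side0 [354 194  36  27 526] [368.54 207.58]
side9 [352 197  38  27 530] [367.14 209.98]
phase ((-0.6641470088442212, 0.5508870405664119), 0.48355222557797845)
per rad [[-0.68  1.07]]
w6 [ 290  149   62   61 2165] [320.56 179.34]
w12 [ 292  147   60   60 2081] [321.68 176.91]
190 ::.::.....:-:....:-:....:-:.....::........:===-
191 ...::......:......:......::..::..:..::.....-===
192 ::.....::...::.:.....:--....:-:.....--.....:===
193 :-:....::...:::--....:--.....::.....:-.....:-==
194 :::-:...:::----==--=-===-:.:::......::......-==
195 ====-:----====+++++++++++===-:.....:--..::::-==
196 ***+=-=+++++++++++++++++++++=-------==----=-===
197 *****+++++++++++++++++++++++++=====-====-----=-
198 *******+++++++++BBBBBB++++++++=----------------
199 *******+++++++=BBBBBBBB-=+++++==---------------
200 ******+++++++=BBBBBBB----=++++===:::::::::::B--
201 *****+++++++=-BBBBBBB:::--==+++==:........::::-
202 *****+++++++=BBBBBBBB-::-----====-::::---:-----
203 **++++++++++BBBBBBBBBBB::-::BB====------=-----=
204 +++*+++++++=BBBBBBBBBBBB-:::BBB===---=---------
205 -=++++++++=BBBBBBBBBBBBBBB--BBBB==-=----
[... 659 characters left out ...]
BBBB:-==--::----------::
219 ++++-:::::BBBBBBBBBBBBBBBB-------:::-----::--::
220 ==+++---:::BBBBBBBBBBBBBBB::------::------:::::
221 ====++=+=-::BBBBBBBBBBBBBB..:---------=---:--::
222 ======+++=-:::BBBBBBBBBB.....:===----==--:-----
223 +======++++=-:::BBBB-:.......-=------------===-
224 *+=======++++=-:::::::::.....:-------=--=-=--==
225 ***++======++++=-:::::--:...:-------=-===--====
226 =+***+=======+++==-:::----::-==-------=----=-==
227 =++***++=======+++=--:::-=--++=--------------==
228 ====+***+=======++++=-::::-=++----------------=
229 =====++***++======++++=-::::=+-----------------
230 ======+=+***+=-=====++++=-::=+-----------::::::
231 -========+****+=======+++=::==-----------::::::
```

The brass outline moved (-1.4, +2.4) px, equal to roughly 2.2 rad of sinking. That fits the stop, but a regrasp with the fingers clear of the ribs will confirm it.

Run:
```python
from h import *
F=frame(YAW,np.pi/6); s=monitor.sense()
print(F.T@(s["position"]-FOOT))
plan(FOOT+F@[.0015,.0007,.085],tool(F),2,65)
```

```text
[-0.03963411  0.00115096  0.13279604]
rows [[0.01,-0.01,0.01,0.0513,0.0005,0.0598,65],[0.01,-0.01,0.01,0.0514,0.0006,0.0598,65]]
maxturn/shift 0.01 0.0598 end err mm [-5.77944872e-05  1.18611529e-02 -1.01225444e-02] rad 0.0006988660095998659
```

Request:
apply_moves:
  commands:
    - [[0.01,-0.01,0.01,0.051,0.0005,0.06,65],[0.01,-0.01,0,0.051,0.0005,0.06,65],[0,0,-1,0,0,0,65],[0,0,-1,0,0,0,65],[0,0,-1,0,0,0,65],[0,0,-1,0,0,0,65],[0,0,-1,0,0,0,65],[0,0,-1,0,0,0,65],[0,0,-1,0,0,0,65],[0,0,-1,0,0,0,65],[0,0,-1,0,0,0,65],[0,0,-1,0,0,0,65]]

```text
t: 34.45
position: [0.3973, -0.3237, 0.1379]
ee_rot: [0.871, 0.418, 0.22, 0.136]
wrist_force: [0.0, -0.3, 0.9]
width: 0.651
gripper_force: 0.0
```

Request:
apply_moves:
  commands:
    - [[0,0,-1,0,0,0,65],[0,0,-1,0,0,0,65],[0,0,-1,0,0,0,65],[0,0,-1,0,0,0,65],[0,0,-1,0,0,0,65],[0,0,-1,0,0,0,65],[0,0,-1,0,0,0,65],[0,0,-1,0,0,0,65],[0,0,-1,0,0,0,65],[0,0,0,0,0,0,65]]

```text
t: 35.7
position: [0.3972, -0.3238, 0.138]
ee_rot: [0.604, 0.754, 0.139, 0.218]
wrist_force: [0.3, 0.2, -0.3]
width: 0.65
gripper_force: 0.0
```

```bash
python3 nuts.py; python3 -c "
from h import *
F=frame(YAW,np.pi/6); plan(FOOT+F@[.0015,.0007,.011],tool(F,-1.9),5,65)"
```

```text
35.7 deck tcp [0.0009 0.0008 0.0846] j6 -1.3147757113316128 f [ 0.0498  0.1908 -0.383 ] m [ 0.0047  0.2371 -0.0036] rot [ 0.0008  0.0002 -1.8992] 0.6503741737566993 0.0
rows [[-0.0,-0.0,-0.0,-0.0002,0.0003,0.0368,65],[-0.0,-0.0,-0.0,-0.0001,0.0002,0.0368,65],[-0.0,-0.0,-0.0,-0.0002,0.0003,0.0368,65],[-0.0,-0.0,-0.0,-0.0001,0.0002,0.0368,65],[-0.0,-0.0,-0.0,-0.0002,0.0003,0.0369,65]]
maxturn/shift 0.0 0.0369 end err mm [-0.00516062  0.00030961  0.01509411] rad 0.0010650763082044885
```

Request:
apply_moves:
  commands:
    - [[0,0,0,0,0,0.037,65],[0,0,0,0,0,0.037,65],[0,0,0,0,0.0005,0.037,65],[0,0,0,0,0.0005,0.037,65],[0,0,0,0,0,0.036,65],[0,0,0,0,0,0,44],[0,0,0,0,0,0,44],[0,0,0,0,0,0,0],[0,0,0,0,0,0,0]]
  newtons: 35

```text
t: 36.83
position: [0.4342, -0.3265, 0.0734]
ee_rot: [0.603, 0.754, 0.14, 0.217]
wrist_force: [10.4, -0.1, -9.4]
width: 0.469
gripper_force: 36.8
```

```bash
python3 nuts.py
```

```text
36.825 deck tcp [0.0008 0.002  0.0102] j6 -1.3203351835256623 f [  4.284    1.0503 -13.368 ] m [ 0.2388 -0.4375  0.0343] rot [ 0.0024  0.002  -1.8993] 0.4687327414525636 36.8093204498291
```

Request:
apply_moves:
  commands:
    - [[0,0,1,0,0,0,0],[0,0,1,0,0,0,0]]

```text
t: 37.08
position: [0.4344, -0.3243, 0.0734]
ee_rot: [0.676, 0.691, 0.163, 0.2]
wrist_force: [5.0, 18.9, 1.4]
width: 0.468
gripper_force: 38.1
```

```bash
python3 nuts.py
```

```text
37.075 deck tcp [0.0007 0.0043 0.0102] j6 -1.1187152994319507 f [ 3.2489 19.2939 -0.2218] m [ 3.2214 -0.2     0.9564] rot [ 0.0074  0.0053 -1.6983] 0.46759220187168077 38.11311721801758
```

The moment rises to 0.96 N m at once, so the nut is tight at its stop. Releasing and retreating.

Request:
apply_moves:
  commands:
    - [[0,0,0,0,0,0,65],[0,0,0,0,0,0,65],[0,0,0,0,0,0,65],[0,0,0,0,0,-0.04,65],[0,0,0,0,0,-0.1,65],[0,0,0,0,0,-0.1,65],[0,0,0,0,0,-0.1,65],[0,0,0,0,0,-0.1,65],[0,0,0,0,0,0,65]]

```text
t: 38.2
position: [0.3459, -0.3197, 0.2314]
ee_rot: [0.675, 0.69, 0.159, 0.207]
wrist_force: [0.1, 0.3, 0.3]
width: 0.648
gripper_force: 0.0
```

```bash
python3 nuts.py
python3 - <<'E'
from h import *
np.set_printoptions(precision=1,suppress=True)
F=frame(YAW,np.pi/6); q=get_image("side"); w=get_image("top")
for n,p in(("side",q),("top",w)):
    for k,m in(("clip_tab",[.069,0,.03]),("clip_slot",[0,0,0]),("tin",None),("orange_jar",None),("spring_clamp",None)): print(n,k,[np.round(a["uv"],1) for a in spotter.spot_point(p,k)[:1]], proj(p,FOOT+F@m)[0] if m else "")
save(q,"side10"); im=cv2.imread("pics/side10.png"); b=cv2.inRange(cv2.cvtColor(im,cv2.COLOR_BGR2HSV),(12,110,40),(34,255,255))[185:235,345:390]
n,l,st,c=cv2.connectedComponentsWithStats(b); i=1+st[1:,4].argmax(); print("nut",st[i],c[i]+[345,185])
E
```

```text
38.2 deck tcp [ 0.0031 -0.0006  0.1913] j6 -1.124857007346658 f [0.1774 0.2726 0.2109] m [-0.0138  0.1993  0.0181] rot [-0.0081 -0.0028 -1.7015] 0.6484445216172151 0.0
side clip_tab [array([337.9, 192.6])] [335.9 195.4]
side clip_slot [array([355.3, 218. ])] [357.4 222.7]
side tin [array([383.5, 224.3])] 
side orange_jar [] 
side spring_clamp [array([263.7, 289.2])] 
top clip_tab [] [354.7 255.2]
top clip_slot [array([350.3, 283.1])] [349.3 281.2]
top tin [array([353.3, 280.9])] 
top orange_jar [array([425. , 266.3])] 
top spring_clamp [array([265.8, 193.1])] 
nut [  7  12  38  27 523] [367.1 210. ]
```

```bash
python3 -c "
from plant import arm
print(arm.job_done())"
```

```text
the job is handed in; nothing more can be done
None
```

The job is handed in, with no verdict reported back: by my last measurements the clip is home and flat on the deck, the nut is at its stop (about 1 N m when turned further), the hand is clear, and I saw no sign that the jar, clamp or tin moved.

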